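# Pack the flatted ceramic bars flat up and shut the case

## Robot

A 6-joint arm with a two-finger parallel gripper is mounted at the origin on the work surface. World frame = base frame: x ahead of the robot, y to its left, z up, the work surface at z = 0. Lengths are in mm, angles in rad, forces in N, time in s.
With the tool pointing down it reaches from about 300 to 875 mm from the base axis. Payload 6.4 kg.
Tool frame: the origin (TCP) lies at the very end of the fingers, on their centre line; the grasp point (between the pads) lies 19 mm behind it (env.grip_depth is the distance from the TCP to the grasp point, in mm); z points along the fingers, y is the line along which they close (so a half turn about z gives the same grasp; the last joint's range is limited). The gripper opens to 88 mm and grips with 3 to 60 N. Pads are 18 mm wide; open, the fingers measure 123 mm over their backs; the gripper's body (75 mm by 187 mm) begins 45 mm behind the grasp point.
Start: joints at [0.943, 0.181, 1.607, -0, 1.354, -0.206], TCP at [235.397, 524.623, 238.714] pointing down, gripper open.
Joint ranges: [-2.99, 2.99], [-0.89, 2.07], [0.3, 2.58], [-1.14, 4.28], [0, 2.63], [-3.12, 3.12]. Speed limits (rad/s): [2.57, 2.57, 3.01, 3.14, 3.14, 3.14].

## Interface

Orientations are given as a unit quaternion [w, x, y, z].
In Python, from workcell import env, grab_frame, ticket gives the robot as it stands.
- The arm moves only by the shell command python3 -m pendant 'ROWS' [FORCE]. ROWS is JSON, a list that holds one entry, the list of rows, each a list of 5 numbers: the shift along the tool's x, y, z in units of 300 mm (1.0 is 300 mm), then the turn about the tool's z in units of pi/4 rad (1.0 is pi/4 rad), then the closure, from 0 (fully open) to 1 (shut). In form: [[[tx, ty, tz, turn, grip], ...]]. A call has exactly 10 rows; each row is the pose to reach, as a shift and turn from the pose commanded when the call began, along the tool's axes at that moment; what a row does not reach only later rows make up. A row lasts 1/12 s, in which the tool goes at most 41.7 mm and 7.16 degrees, less where a joint would pass 70% of its speed; a pose out of reach is approached as far as the arm can. A call with a number of a shift or a turn outside -1 to 1 is refused whole. A call with a gripper value outside its range is refused whole. The fingers move at their own pace and stop on an object; FORCE is the grip in N (left out, the last holds). Time passes only in rows, so rows that repeat a pose let the fingers close, or fill a call up. It gives the time, the measured TCP pose, the force, the opening and the grip force at its end, in the units of the state.
- env.get_state(): the state, without advancing time (a new reading comes with each control period).
- grab_frame(name): name is "scene" or "top" or "wrist"; returns a dict with "color" (400x640x3 uint8, red, green, blue), "fx", "fy", "cx", "cy" (pixels), "origin" and "attitude" of the camera in the world; the wrist camera has in their place "mount" (4x4, takes a point from camera to tool coordinates, whose origin is the TCP and whose axes are the flange's). Camera axes: x right, y down, z forward; pixel columns grow to the right and rows downward; lengths in mm; the calibration is good to about 2 mm. A picture is of the moment at which its call begins: read the wrist's pose just before it. There is no depth.
- ticket.sign_off(): hands the job in; it is judged then, once.
The state is a dict: "clock": time; "qpos": joint angles; "dq": joint speeds; "tau": joint torques, N m; "position": TCP position; "tcp_rot": TCP orientation; "ft_force": force on the tool from outside, world axes, zero at the start; "torque": the same for the moment, N m; "opening": finger opening in mm; "grasp_force": force on a finger pad.
Only numpy, scipy, OpenCV 4.12 (cv2) and the standard library are available. Lean on these libraries where they do the work, as an engineer would, in place of code of your own. Each camera call takes 0.05 s, during which the arm holds its last target. There are 200 camera calls.

## Task

Pack all the white ceramic bars from the wooden rack into the plywood case, one to a V-rest, each with its ground flat facing straight up; the tall metal V-stand is there to roll a bar round in until its flat is felt on top. The grey rubbing stone that was left in the case belongs on the paint-can lid, standing wholly on it, and when the bars are in, press the case's lid shut until it clicks past its catch. Never let a bar fall to the bench, and leave the tape and the blue tile where they are.

Things in the scene. Friction and masses are not known exactly. Their poses are not given: they have to be found in the camera images.
- bar0_mid (a point): centre, on the axis, of a white glazed stoneware bar, 46 mm diameter, 130 mm long, 0.4 kg. Its ends are round, but along the middle 84 mm one side is ground to an unglazed flat 36 mm wide, 14 mm from the axis: 37 mm across the flat, 46 mm elsewhere. y runs along the bar, z points out through the flat (flat up = z up)
- bar1_mid (a point): as bar0_mid, for another, identical bar. At the start the bars lie level in the V-notches of a wooden rack, axes 50 mm above the bench and 80 mm apart, flats turned any way but up; the rack too carries only their ends (plates 12 mm thick, 110 mm apart)
- bar2_mid (a point): as bar0_mid, for another, identical bar
- stand_vee (a point): tall metal V-stand for rolling a bar (fixed): where the axis of a bar lying in it runs, 110 mm above the bench; y along the groove. Two V-plates (90-degree V, 12 mm thick, 60 mm wide, 110 mm apart along y, rising to 7 mm below the bar's axis) carry only the bar's ends, so fingers can take its middle and tilt; the base plate between them is 14 mm high
- case_rest0 (a point): where the axis of a bar lying in the first V-rest of the plywood case (fixed) runs, 45 mm above the bench; y is along the bar and points to the lid's hinge side, x across the bars. The case is 300 mm along x, 170 mm along y, 74 mm high, walls and floor 8 mm thick
- case_rest1 (a point): the same for the middle rest, which is the centre of the case; same axes. The rests are 80 mm apart along x; each is a pair of V-plates 12 mm thick, 110 mm apart along y, as in the stand
- case_rest2 (a point): the same for the third rest; same axes
- lid (a joint): angle of the case's lid: 0 fully shut, 1.6 to 1.85 standing open as at the start, 1.95 its stop. The hinge is stiff: the lid stays where it is left and takes about 5 N at its free edge to move. A spring roller catch in the wall opposite the hinge stops it at about 0.09; about 10 N down on the free edge clicks it past, and it is then held at 0 to 0.02
- lid_hinge (a point): middle of the lid's hinge line, on the case's top edge at the +y side (turns with the lid; its x runs along the hinge). A cork bar under the lid comes down to 17 mm above the bars' axes, so a bar that is not flat up keeps the lid from shutting
- lid_edge (a point): middle of the lid's free edge, on its outer face (on top when shut). The lid is plywood, 300 mm wide along the hinge, 185 mm from hinge to free edge, 8 mm thick; a steel tab 50 mm wide hangs 26 mm below the middle of the free edge
- stone_mid (a point): centre of a grey rubbing stone, 40 x 64 x 45 mm (x, y, z), 0.25 kg; at the start it lies on the case's floor between the V-plates, 64 mm side roughly along the case's y
- can_lid_mid (a point): centre of the upper face, 5 mm above the bench, of a round grey paint-can lid of 150 mm diameter lying on the bench (fixed)
- tape: bystander: roll of paper tape, 90 mm diameter, 48 mm high, origin under its centre; leave it alone
- tile: bystander: blue ceramic tile 98 x 98 x 9 mm, origin under its centre; leave it alone
Things that resemble listed ones, but are neither listed nor needed, are in the scene too. What is shaped like the part that bears bar0_mid but turquoise is not meant.

How it is judged (in metres and radians):
On the way, in this order (a step that is already met when the one before it is completed fails the run):
1. every bar lies in a V-rest of the case with its flat up while the lid is still open (((x of bar0_mid in the frame of case_rest0 between -0.008 and 0.008 m and y of bar0_mid in the frame of case_rest0 between -0.013 and 0.013 m and z of bar0_mid in the frame of case_rest0 between -0.006 and 0.006 m) or (x of bar0_mid in the frame of case_rest1 between -0.008 and 0.008 m and y of bar0_mid in the frame of case_rest1 between -0.013 and 0.013 m and z of bar0_mid in the frame of case_rest1 between -0.006 and 0.006 m) or (x of bar0_mid in the frame of case_rest2 between -0.008 and 0.008 m and y of bar0_mid in the frame of case_rest2 between -0.013 and 0.013 m and z of bar0_mid in the frame of case_rest2 between -0.006 and 0.006 m)) and angle between each of bar0_mid, bar1_mid, bar2_mid's own z axis and vertical below 0.2 rad and ((x of bar1_mid in the frame of case_rest0 between -0.008 and 0.008 m and y of bar1_mid in the frame of case_rest0 between -0.013 and 0.013 m and z of bar1_mid in the frame of case_rest0 between -0.006 and 0.006 m) or (x of bar1_mid in the frame of case_rest1 between -0.008 and 0.008 m and y of bar1_mid in the frame of case_rest1 between -0.013 and 0.013 m and z of bar1_mid in the frame of case_rest1 between -0.006 and 0.006 m) or (x of bar1_mid in the frame of case_rest2 between -0.008 and 0.008 m and y of bar1_mid in the frame of case_rest2 between -0.013 and 0.013 m and z of bar1_mid in the frame of case_rest2 between -0.006 and 0.006 m)) and ((x of bar2_mid in the frame of case_rest0 between -0.008 and 0.008 m and y of bar2_mid in the frame of case_rest0 between -0.013 and 0.013 m and z of bar2_mid in the frame of case_rest0 between -0.006 and 0.006 m) or (x of bar2_mid in the frame of case_rest1 between -0.008 and 0.008 m and y of bar2_mid in the frame of case_rest1 between -0.013 and 0.013 m and z of bar2_mid in the frame of case_rest1 between -0.006 and 0.006 m) or (x of bar2_mid in the frame of case_rest2 between -0.008 and 0.008 m and y of bar2_mid in the frame of case_rest2 between -0.013 and 0.013 m and z of bar2_mid in the frame of case_rest2 between -0.006 and 0.006 m)) and value of joint lid above 0.3 rad), for 0.2 s.
2. the lid is shut past its catch (value of joint lid below 0.04 rad), for 0.2 s.
At the end, for the whole second after the job is handed in: Every bar present lies in a V-rest of the case (within 8 mm across, 13 mm along, 6 mm in height) with its flat within 0.2 rad of straight up, the lid is shut past its catch (below 0.04 rad), and the stone stands on the paint-can lid within 40 mm of its centre (((x of bar0_mid in the frame of case_rest0 between -0.008 and 0.008 m and y of bar0_mid in the frame of case_rest0 between -0.013 and 0.013 m and z of bar0_mid in the frame of case_rest0 between -0.006 and 0.006 m) or (x of bar0_mid in the frame of case_rest1 between -0.008 and 0.008 m and y of bar0_mid in the frame of case_rest1 between -0.013 and 0.013 m and z of bar0_mid in the frame of case_rest1 between -0.006 and 0.006 m) or (x of bar0_mid in the frame of case_rest2 between -0.008 and 0.008 m and y of bar0_mid in the frame of case_rest2 between -0.013 and 0.013 m and z of bar0_mid in the frame of case_rest2 between -0.006 and 0.006 m)) and angle between each of bar0_mid, bar1_mid, bar2_mid's own z axis and vertical below 0.2 rad and ((x of bar1_mid in the frame of case_rest0 between -0.008 and 0.008 m and y of bar1_mid in the frame of case_rest0 between -0.013 and 0.013 m and z of bar1_mid in the frame of case_rest0 between -0.006 and 0.006 m) or (x of bar1_mid in the frame of case_rest1 between -0.008 and 0.008 m and y of bar1_mid in the frame of case_rest1 between -0.013 and 0.013 m and z of bar1_mid in the frame of case_rest1 between -0.006 and 0.006 m) or (x of bar1_mid in the frame of case_rest2 between -0.008 and 0.008 m and y of bar1_mid in the frame of case_rest2 between -0.013 and 0.013 m and z of bar1_mid in the frame of case_rest2 between -0.006 and 0.006 m)) and ((x of bar2_mid in the frame of case_rest0 between -0.008 and 0.008 m and y of bar2_mid in the frame of case_rest0 between -0.013 and 0.013 m and z of bar2_mid in the frame of case_rest0 between -0.006 and 0.006 m) or (x of bar2_mid in the frame of case_rest1 between -0.008 and 0.008 m and y of bar2_mid in the frame of case_rest1 between -0.013 and 0.013 m and z of bar2_mid in the frame of case_rest1 between -0.006 and 0.006 m) or (x of bar2_mid in the frame of case_rest2 between -0.008 and 0.008 m and y of bar2_mid in the frame of case_rest2 between -0.013 and 0.013 m and z of bar2_mid in the frame of case_rest2 between -0.006 and 0.006 m)) and value of joint lid below 0.04 rad and horizontal distance between stone_mid and can_lid_mid below 0.04 m and z of stone_mid in the frame of can_lid_mid between 0.01 and 0.04 m); the robot touches nothing.
It fails at once if a bar fell to the bench or into the bottom of the case (height (world z) of any of bar0_mid, bar1_mid, bar2_mid below 0.032 m).
It fails at once if the tape or the tile was disturbed (moved over 4 cm) (distance of any of tape, tile from where it was at the start of the episode above 0.04 m).
Of bar0, bar1, bar2 only 2 to 3 are there at a start; the rules pass over those that are not, and their reading is None.
At some moment in a run one of stone may be knocked a few centimetres aside while the robot is not near it.
It also fails if it takes over 210 s, if anything falls off the work surface, if the arm or the gripper's body presses on something with over 40 N, if the wrist force passes 120 N, or if a joint passes its speed limit or range.

## Working session

There is one attempt and no reset: what is moved stays moved. The work goes in short steps, Python scripts to look and compute and a shell command to move; the robot and the scene stay as the last step left them, time stands still between calls to the robot, and variables do not carry over. Pictures are saved under pics/ and viewed, at most 14 in all, crops included, and the job is handed in when it is done.

```bash
mkdir -p pics; ls; python3 - <<'E'
from workcell import env, grab_frame, ticket
import cv2
print(env.get_state())
for n in ("scene","top"):
    f=grab_frame(n); cv2.imwrite(f"pics/{n}0.png",f["color"][:,:,::-1])
    print({k:v for k,v in f.items() if k!="color"})
f=grab_frame("wrist");print(f["mount"],f["fx"])
E
```

```text
pics
{'clock': 0.0, 'qpos': array([ 9.42736031e-01,  1.81525087e-01,  1.60799257e+00,  2.78231010e-05,
        1.35376739e+00, -2.06269973e-01]), 'dq': array([ 0.00090293,  0.00016718, -0.00060886, -0.00074943, -0.00131715,
        0.00113506]), 'tau': array([-1.33290006e-03, -4.33858073e+01, -3.41854334e+01,  7.02616805e-02,
        3.84242332e-02, -1.01518824e-04]), 'position': array([235.05048755, 524.1939887 , 237.82655577]), 'tcp_rot': array([-3.55271802e-04,  2.09338177e-01,  9.77842938e-01, -7.68124987e-04]), 'ft_force': array([ 0.46877513, -0.14427047,  0.34247148]), 'torque': array([ 0.03978829, -0.00445656,  0.02665711]), 'grasp_force': 0.0, 'opening': 87.99315560798102}
{'fx': 446.8104937069648, 'fy': 446.8104937069648, 'cx': 314.95469712364593, 'cy': 193.7872981756065, 'origin': array([1691.83778327, -101.51718079,  816.77364176]), 'attitude': array([-0.35664914,  0.62844639,  0.60859549, -0.32782321])}
{'fx': 420.02970527913635, 'fy': 420.02970527913635, 'cx': 312.93414613276013, 'cy': 203.483721855889, 'origin': array([ 328.85541718,  -46.83697248, 1057.92163619]), 'attitude': array([-0.0823293 ,  0.72776809, -0.67667637,  0.07539616])}
[[ 8.37940511e-04 -9.64968269e-01 -2.62365275e-01  6.72295655e+01]
 [ 9.99999109e-01  5.35883268e-04  1.22283490e-03 -3.97192084e-02]
 [-1.03939971e-03 -2.62366066e-01  9.64967858e-01 -1.45901403e+02]
 [ 0.00000000e+00  0.00000000e+00  0.00000000e+00  1.00000000e+00]] 278.8949323846669
```

View pics/top0.png

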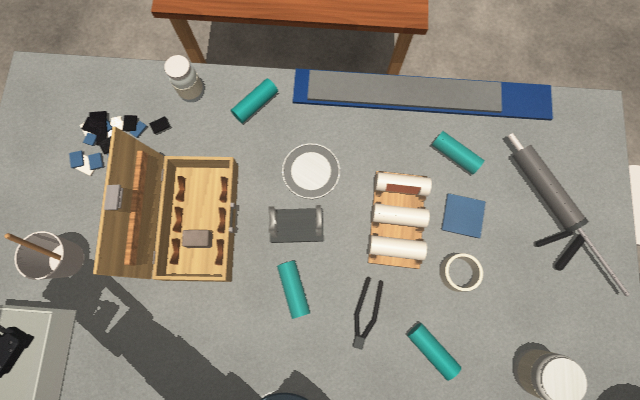

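View pics/scene0.png

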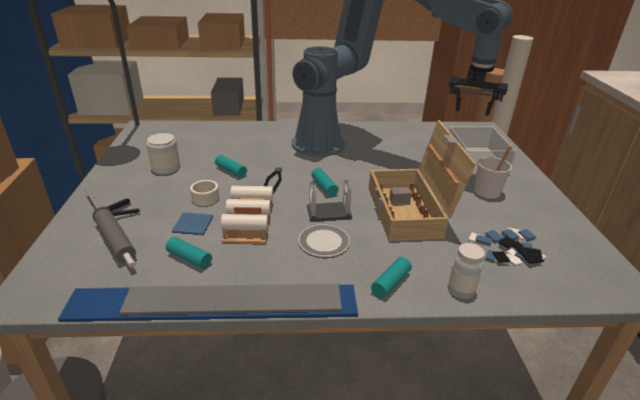

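The top view shows the case at cols 158–238, the stone at (197,238) and the lid open to the left. The can lid is at (311,171) and the stand at (296,224). The three white bars are at (403,185), (401,216) and (398,247) on the rack. Possible mix-ups are four turquoise bars at (255,101), (293,289), (458,153) and (434,350), the white jar at (178,68), the grey lid pad at (113,198) and the grey stone-like block in the blue tray. I'll check my choices in close crops.

```bash
cat > h.py <<'E'
from workcell import env, grab_frame
import numpy as np, cv2
from scipy.spatial.transform import Rotation as R
q=lambda a: R.from_quat([a[1],a[2],a[3],a[0]])
def cam(name):
    s=env.get_state(); f=grab_frame(name)
    if name=="wrist":
        M=np.asarray(f["mount"]); Rt=q(s["tcp_rot"]).as_matrix()
        return f, Rt@M[:3,:3], s["position"]+Rt@M[:3,3]
    return f, q(f["attitude"]).as_matrix(), np.asarray(f["origin"])
def px2w(c,u,v,z):
    f,A,o=c; d=A@np.array([(u-f["cx"])/f["fx"],(v-f["cy"])/f["fy"],1.]); return o+d*(z-o[2])/d[2]
def w2px(c,p):
    f,A,o=c; d=A.T@(np.asarray(p,float)-o); return np.array([f["cx"]+f["fx"]*d[0]/d[2], f["cy"]+f["fy"]*d[1]/d[2]])
def crop(c,u0,v0,u1,v1,k): return cv2.resize(c[0]["color"][v0:v1,u0:u1,::-1],None,fx=k,fy=k,interpolation=cv2.INTER_CUBIC)
def go(x,y,z,yaw=None):
    "rows' target numbers for a world TCP point; yaw = world direction angle (deg, mod 180) wanted for tool y"
    s=env.get_state(); Rt=q(s["tcp_rot"]).as_matrix(); d=Rt.T@(np.array([x,y,z])-s["position"])/300
    t=0
    if yaw is not None:
        a=np.degrees(np.arctan2(Rt[1,1],Rt[0,1])); t=-((yaw-a+90)%180-90)/45
    print("row",np.round(d,4),"turn",round(t,3)); return d,t
E
python3 - <<'E'
from h import *
t=cam("top"); s=cam("scene")
a=crop(t,360,160,440,280,5); b=crop(s,200,170,300,250,4)
im=np.zeros((600,800,3),np.uint8); im[:600,:400]=a[:600,:400]; im[:320,400:]=b
im[320:600,400:800]=crop(t,150,150,250,220,4)[:280,:400]
cv2.imwrite("pics/c1.png",im)
cv2.imwrite("pics/c2.png",crop(t,155,150,340,285,4)[:540,:740])
E
```

```text
(no output)
```

View pics/c1.png

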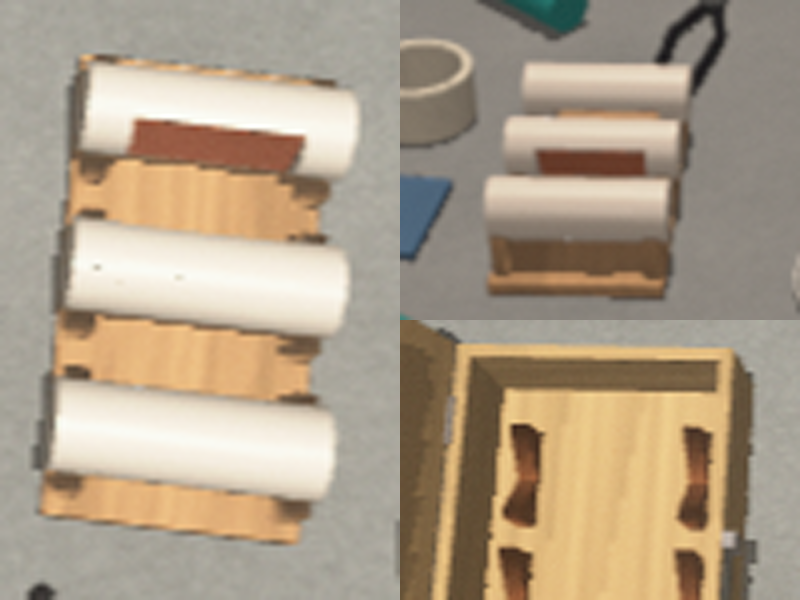

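View pics/c2.png

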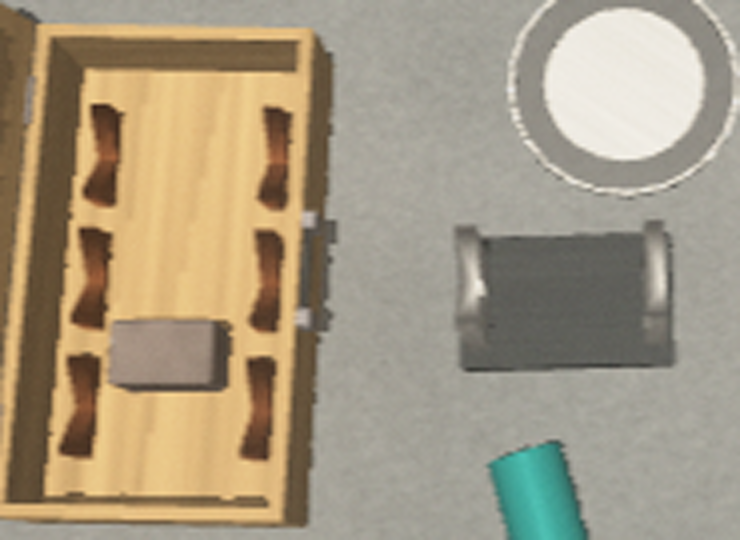

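The crops confirm three glazed white bars in the wooden rack. Bar A (far, full-image (404,184)) shows its brown flat on the −x side. Bar B's (middle) flat is on its +x side, seen in the scene view. Bar C's (near) flat is hidden, so it points downwards. The stone sits between the middle and −x rest pairs, centred near (197,239). Next, positions.

```bash
python3 - <<'E'
from h import *
t=cam("top"); P=lambda u,v,z: px2w(t,u,v,z)
c2=lambda x,y,z: P(155+x/4,150+y/4,z)
c1=lambda x,y,z: P(360+x/5,160+y/5,z)
pr=lambda n,p: print(n,np.round(p,1))
# case top outer corners (z=74)
C=[c2(38,25,74),c2(316,31,74),c2(285,524,74),c2(2,515,74)]
for p in C: pr("corner",p)
pr("centre",np.mean(C,0)); print(np.linalg.norm(C[1]-C[0]),np.linalg.norm(C[2]-C[1]),np.linalg.norm(C[0]-C[3]),np.linalg.norm(C[2]-C[3]))
# rest plates (top 7 below axis =38), centres of plates
for n,a,b in (("r_hi",(102,156),(275,159)),("r_mid",(93,279),(267,281)),("r_lo",(80,406),(258,408))):
    p,q_=c2(*a,33),c2(*b,33); pr(n,(p+q_)/2); pr("d",p-q_)
# stone top z=8+45
pr("stone",np.mean([c2(110,320,53),c2(212,320,53),c2(212,385,53),c2(110,382,53)],0)); 
pr("canlid",c2(624,85,5))
S=[c2(457,228,103),c2(667,223,103)]; pr("stand plates top",S)
pr("stand base c",np.mean([c2(463,368,0),c2(672,363,0)],0))
for n,l,r in (("A",(84,105),(358,133)),("B",(70,262),(348,292)),("C",(52,422),(335,457))):
    p,q_=c1(*l,50),c1(*r,50); pr(n,(p+q_)/2); pr(" d",q_-p)
pr("tape",P(464,272,48)); pr("tile",P(464,216,9))
E
```

```text
corner [644.7 345.1  74. ]
corner [653.2 173.5  74. ]
corner [354.7 157.2  74. ]
corner [347.9 320.8  74. ]
centre [500.1 249.1  74. ]
171.72316332286482 298.97606616110073 297.802836687787 163.7817813857357
r_hi [577.5 253.4  33. ]
d [ -6.  109.1   0. ]
r_mid [499.1 248.3  33. ]
d [ -6.6 107.9   0. ]
r_lo [420.4 244.6  33. ]
d [ -6.7 108.5   0. ]
stone [451.4 248.2  53. ]
canlid [653.6 -16.3   5. ]
stand plates top [[529.7  71.4 103. ]
 [541.5 -50.3 103. ]]
stand base c [467.8   5.8   0. ]
A [ 624. -251.   50.]
 d [  -4.6 -136.2    0. ]
B [ 543.4 -247.1   50. ]
 d [  -5.1 -135.9    0. ]
C [ 463.3 -241.8   50. ]
 d [  -7. -136.    0.]
tape [ 417.4 -398.6   48. ]
tile [ 562.1 -413.1    9. ]
```

```bash
python3 - <<'E'
from h import *
go(300,380,310);go(451.5,248,310,3.2); go(451.5,248,120,3.2)
E
```

```text
row [-0.3939 -0.3512 -0.2385] turn 0
row [-1.0348 -0.5459 -0.2385] turn 1.392
row [-1.0349 -0.5456  0.3949] turn 1.392
```

```bash
python3 -m pendant '[[[0,0,-0.14,0,0],[0,0,-0.24,0,0],[-0.1,-0.1,-0.24,0.15,0],[-0.2,-0.18,-0.24,0.3,0],[-0.3,-0.26,-0.24,0.45,0],[-0.42,-0.35,-0.24,0.6,0],[-0.54,-0.42,-0.24,0.75,0],[-0.67,-0.48,-0.24,0.9,0],[-0.8,-0.52,-0.24,1,0],[-0.9,-0.54,-0.24,1,0]]]' 20
python3 - <<'E'
from h import *
go(451.5,248,150,3.2); go(451.5,248,20,3.2)
E
```

```text
clock: 1.13
position: [416.7, 263.9, 311.2]
tcp_rot: [0.001, 0.57, 0.822, 0.0]
ft_force: [-0.2, 0.7, -0.1]
opening: 88.1
grasp_force: 0.0
row [-0.09    0.0896  0.5375] turn 0.385
row [-0.0898  0.0891  0.9708] turn 0.385
```

```bash
python3 -m pendant '[[[-0.05,0.05,0.05,0.15,0],[-0.09,0.09,0.15,0.3,0],[-0.09,0.09,0.28,0.385,0],[-0.09,0.09,0.4,0.385,0],[-0.09,0.09,0.5,0.385,0],[-0.09,0.09,0.537,0.385,0],[-0.09,0.09,0.537,0.385,0],[-0.09,0.09,0.537,0.385,0],[-0.09,0.09,0.537,0.385,0],[-0.09,0.09,0.537,0.385,0]]]'
python3 - <<'E'
from h import *
go(451.5,248,20,3.2)
c=cam("wrist"); cv2.imwrite("pics/w1.png",c[0]["color"][:,:,::-1])
for p in ((451.5,248,53),(499,249,45),(420,244,45),(451.5,248,20)): print(w2px(c,p))
E
```

```text
clock: 1.97
position: [451.8, 251.3, 152.1]
tcp_rot: [0.001, 0.685, 0.729, 0.002]
ft_force: [0.6, 0.2, -0.3]
opening: 88.2
grasp_force: 0.0
row [-0.0112 -0.0037  0.4402] turn 0.007
[312.17703808 206.33844226]
[362.44556253 205.93071679]
[278.56162405 206.11823272]
[312.14446455 197.49628992]
```

View pics/w1.png

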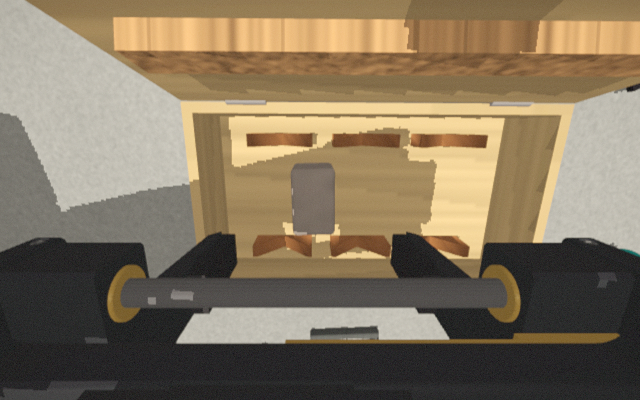

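```bash
python3 -m pendant '[[[-0.01,-0.004,0.12,0,0.2],[-0.01,-0.004,0.25,0,0.2],[-0.01,-0.004,0.36,0,0.2],[-0.01,-0.004,0.44,0,0.2],[-0.01,-0.004,0.44,0,0.2],[-0.01,-0.004,0.44,0,0.7],[-0.01,-0.004,0.44,0,0.7],[-0.01,-0.004,0.44,0,0.7],[-0.01,-0.004,0.44,0,0.7],[-0.01,-0.004,0.44,0,0.7]]]' 25
python3 - <<'E'
from h import *
go(451.5,248,200);go(653.5,-16,200,3.2);go(653.5,-16,20,3.2)
E
```

```text
clock: 2.85
position: [450.8, 248.0, 19.4]
tcp_rot: [0.001, 0.685, 0.728, 0.002]
ft_force: [-0.6, -0.1, 5.9]
opening: 39.8
grasp_force: 25.0
row [ 2.000e-04  4.500e-03 -6.019e-01] turn 0
row [-0.9194  0.6226 -0.6002] turn 0.007
row [-9.199e-01  6.203e-01 -2.000e-04] turn 0.007
```

```bash
python3 -m pendant '[[[0,0,-0.13,0,0.7],[0,0,-0.26,0,0.7],[0,0,-0.39,0,0.7],[-0.08,0.06,-0.5,0,0.7],[-0.19,0.13,-0.55,0,0.7],[-0.3,0.2,-0.55,0,0.7],[-0.41,0.28,-0.55,0,0.7],[-0.52,0.35,-0.55,0,0.7],[-0.63,0.43,-0.55,0,0.7],[-0.74,0.5,-0.55,0,0.7]]]'
python3 - <<'E'
from h import *
go(653.5,-16,60,3.2);go(653.5,-16,18,3.2)
E
```

```text
clock: 3.68
position: [613.4, 33.5, 183.0]
tcp_rot: [0.0, 0.685, 0.728, 0.0]
ft_force: [0.7, 0.8, -2.7]
opening: 39.8
grasp_force: 25.0
row [-0.1727  0.1231  0.4102] turn 0.007
row [-0.1727  0.123   0.5502] turn 0.007
```

```bash
python3 -m pendant '[[[-0.1,0.07,0,0,0.7],[-0.172,0.123,0.08,0,0.7],[-0.172,0.123,0.2,0,0.7],[-0.172,0.123,0.32,0,0.7],[-0.172,0.123,0.42,0,0.7],[-0.172,0.123,0.5,0,0.7],[-0.172,0.123,0.53,0,0.7],[-0.172,0.123,0.553,0,0.7],[-0.172,0.123,0.553,0,0.7],[-0.172,0.123,0.553,0,0.7]]]'
python3 -m pendant '[[[0,0,0,0,0.3],[0,0,0,0,0.3],[0,0,0,0,0.3],[0,0,0,0,0.3],[0,0,-0.1,0,0.3],[0,0,-0.2,0,0.3],[0,0,-0.32,0,0.3],[0,0,-0.44,0,0.3],[0,0,-0.55,0,0.3],[0,0,-0.6,0,0.3]]]'
python3 - <<'E'
from h import *
go(532,10,200,-5)
go(543.4,-247,200,-2)
E
```

```text
clock: 4.52
position: [653.7, -14.2, 18.4]
tcp_rot: [0.001, 0.685, 0.728, 0.001]
ft_force: [0.1, -0.0, -1.8]
opening: 39.6
grasp_force: 25.0
clock: 5.35
position: [654.9, -14.4, 202.9]
tcp_rot: [0.003, 0.685, 0.728, 0.002]
ft_force: [-0.1, 0.3, 0.5]
opening: 61.8
grasp_force: 0.0
row [ 0.1064 -0.4038  0.0064] turn 0.189
row [-0.751  -0.4184  0.008 ] turn 0.123
```

```bash
python3 -m pendant '[[[0.0,-0.1,0,0,0.3],[0.05,-0.2,0,0,0.3],[0.1,-0.3,0,0.1,0.3],[0.12,-0.4,0,0.15,0.3],[0.12,-0.4,0,0.15,0.3],[0.12,-0.4,0,0.15,0.3],[0.12,-0.4,0,0.15,0.3],[0.12,-0.4,0,0.15,0.3],[0.12,-0.4,0,0.15,0.3],[0.12,-0.4,0,0.15,0.3]]]'
python3 - <<'E'
from h import *
c=cam("wrist"); im=crop(c,150,60,470,300,2.5); cv2.imwrite("pics/w2.png",im)
for p in ((535,10,110),(535,65,103),(535,-45,103)): print(w2px(c,p), (w2px(c,p)-[150,60])*2.5)
print(env.get_state()["position"])
E
```

```text
clock: 6.18
position: [531.4, 14.2, 196.7]
tcp_rot: [0.0, 0.727, 0.687, 0.0]
ft_force: [0.0, 0.9, 0.7]
opening: 61.6
grasp_force: 0.0
[317.65385721 210.98954585] [419.13464303 377.47386463]
[314.14162466 146.34128022] [410.35406166 215.85320055]
[320.550117   264.29800561] [426.37529251 510.74501403]
[531.14508181  14.24673555 196.57227865]
```

View pics/w2.png

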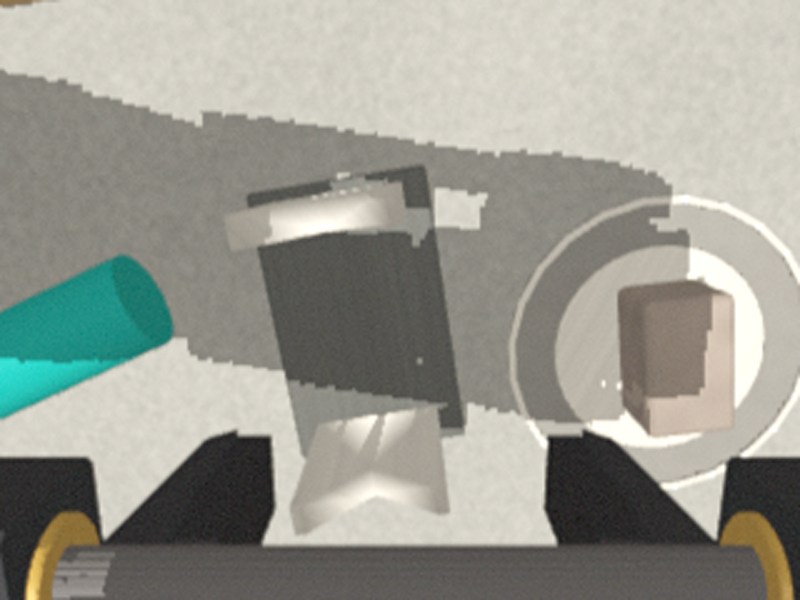

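```bash
python3 - <<'E'
from h import *
c=cam("wrist"); g=lambda x,y,z: px2w(c,150+x/2.5,60+y/2.5,z)
for n,p in dict(fl=(248,195,14),fr=(427,165,14),nr=(463,430,14),farLtip=(225,215,103),farLtip2=(230,250,103),farRtip=(418,190,103),farR2=(420,232,103),nearL=(295,533,103),nearR=(450,513,103),apex=(377,495,77.5),nlb=(318,420,103),nrb=(440,405,103),st1=(645,437,5),st2=(733,428,5),stT=(620,290,50)).items(): print(n,np.round(g(*p),1))
p=g(690,360,50);print(p, g(655,340,5))
E
```

```text
fl [460.7  72.6  14. ]
fr [543.5  81.3  14. ]
nr [555.3 -48.1  14. ]
farLtip [472.3  68.9 103. ]
farLtip2 [472.5  57.1 103. ]
farRtip [537.7  73.4 103. ]
farR2 [537.7  59.5 103. ]
nearL [484.1 -51.4 103. ]
nearR [543.6 -46.3 103. ]
apex [514.6 -49.9  77.5]
nlb [497.   -6.2 103. ]
nrb [541.7  -2.9 103. ]
st1 [649.8 -60.8   5. ]
st2 [695.1 -58.3   5. ]
stT [621.8  25.7  50. ]
[652.91461911  -6.92971223  50.        ] [653.14290852  -9.11868826   5.        ]
```

```bash
python3 - <<'E'
from h import *
t=cam("top"); print(px2w(t,155+562/4,150+276/4,103))
go(543.4,-247,150,-2)
E
```

```text
[505.82768492   8.11753244 103.        ]
row [-0.8675  0.0912  0.155 ] turn -0.028
```

```bash
python3 -m pendant '[[[-0.12,0.02,0,0,0.3],[-0.25,0.04,0,0,0.3],[-0.38,0.05,0,0,0.3],[-0.51,0.07,0,0,0.3],[-0.64,0.09,0,-0.028,0.3],[-0.76,0.09,0.04,-0.028,0.3],[-0.868,0.091,0.1,-0.028,0.3],[-0.868,0.091,0.155,-0.028,0.3],[-0.868,0.091,0.155,-0.028,0.3],[-0.868,0.091,0.155,-0.028,0.3]]]'
python3 - <<'E'
from h import *
c=cam("wrist"); im=crop(c,150,60,470,300,2.5); cv2.imwrite("pics/w3.png",im)
for p in ((543.4,-247,50),(624,-251,50),(463,-242,50)): print((w2px(c,p)-[150,60])*2.5)
go(543.4,-247,31,-2)
E
```

```text
clock: 7.17
position: [542.2, -246.6, 149.0]
tcp_rot: [-0.002, 0.72, 0.694, -0.0]
ft_force: [-0.0, 0.3, 0.2]
opening: 61.8
grasp_force: 0.0
[412.04063307 358.56870756]
[633.27834202 361.87184445]
[190.70637866 352.58966884]
row [-0.0021  0.0013  0.3976] turn 0.001
```

View pics/w3.png

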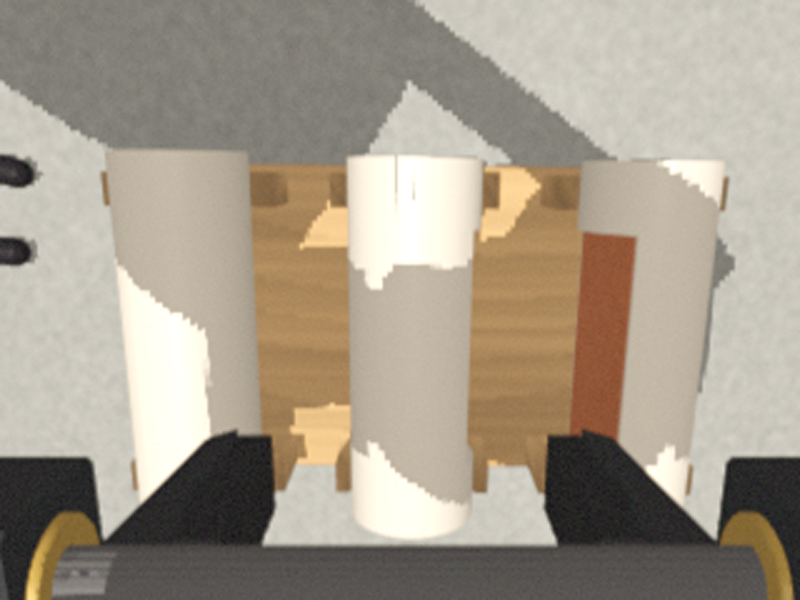

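The bars line up with the predicted columns (412, 633, 190). Bar A's flat is on its −x side at (605,335), and bar B's doesn't show from above. I'll descend on B.

```bash
python3 -m pendant '[[[0,0.001,0.1,0,0.3],[0,0.001,0.2,0,0.3],[0,0.001,0.3,0,0.3],[0,0.001,0.36,0,0.3],[0,0.001,0.397,0,0.3],[0,0.001,0.397,0,0.3],[0,0.001,0.397,0,0.75],[0,0.001,0.397,0,0.75],[0,0.001,0.397,0,0.75],[0,0.001,0.397,0,0.75]]]' 25
python3 - <<'E'
from h import *
go(543.4,-247,190,-2);go(508.5,10,190,4.7);go(508.5,10,92,4.7)
E
```

```text
clock: 8.05
position: [540.3, -247.3, 32.6]
tcp_rot: [-0.003, 0.719, 0.695, -0.003]
ft_force: [-17.6, 0.7, 12.7]
opening: 39.5
grasp_force: 25.0
row [ 0.0012  0.0065 -0.5247] turn 0.002
row [ 0.8536 -0.1381 -0.5237] turn -0.147
row [ 0.8536 -0.1357 -0.197 ] turn -0.147
```

```bash
python3 -m pendant '[[[0,0,-0.03,0,0.75],[0,0,-0.1,0,0.75],[0,0,-0.2,0,0.75],[0,0,-0.32,0,0.75],[0,0,-0.44,0,0.75],[0.05,0,-0.53,0,0.75],[0.15,-0.02,-0.53,0,0.75],[0.28,-0.05,-0.53,-0.05,0.75],[0.4,-0.07,-0.53,-0.1,0.75],[0.5,-0.08,-0.53,-0.147,0.75]]]' 35
python3 - <<'E'
from h import *
go(508.5,10,190,4.7);go(508.5,10,92,4.7)
E
```

```text
clock: 8.88
position: [523.6, -94.0, 191.1]
tcp_rot: [0.0, 0.677, 0.736, 0.0]
ft_force: [0.2, -0.1, -4.9]
opening: 39.0
grasp_force: 35.0
row [ 0.3498 -0.0217  0.0038] turn 0.001
row [ 0.3498 -0.022   0.3305] turn 0.001
```

```bash
python3 -m pendant '[[[0.12,-0.01,0,0,0.75],[0.24,-0.02,0,0,0.75],[0.35,-0.022,0.03,0,0.75],[0.35,-0.022,0.1,0,0.75],[0.35,-0.022,0.18,0,0.75],[0.35,-0.022,0.26,0,0.75],[0.35,-0.022,0.3,0,0.75],[0.35,-0.022,0.325,0,0.75],[0.35,-0.022,0.325,0,0.75],[0.35,-0.022,0.325,0,0.75]]]'
python3 -m pendant '[[[0,0,0,0,0.3],[0,0,0,0,0.3],[0,0,0,0,0.3],[0,0,0,0,0.3],[0,0,-0.08,0,0.3],[0,0,-0.16,0,0.3],[0,0,-0.24,0,1],[0,0,-0.24,0,1],[0,0,-0.24,0,1],[0,0,-0.24,0,1]]]' 20
python3 - <<'E'
from h import *
c=cam("wrist"); im=crop(c,150,60,470,300,2.5); cv2.imwrite("pics/w4.png",im)
go(508.5,10,134,4.7)
E
```

```text
clock: 9.72
position: [506.4, 8.4, 92.0]
tcp_rot: [-0.003, 0.678, 0.735, -0.002]
ft_force: [-9.1, -0.4, -1.2]
opening: 37.5
grasp_force: 36.2
clock: 10.55
position: [509.6, 7.8, 164.6]
tcp_rot: [0.0, 0.678, 0.735, 0.0]
ft_force: [-0.5, 0.9, -0.9]
opening: 37.0
grasp_force: 0.0
row [ 0.0069 -0.0013  0.0997] turn -0.002
```

View pics/w4.png

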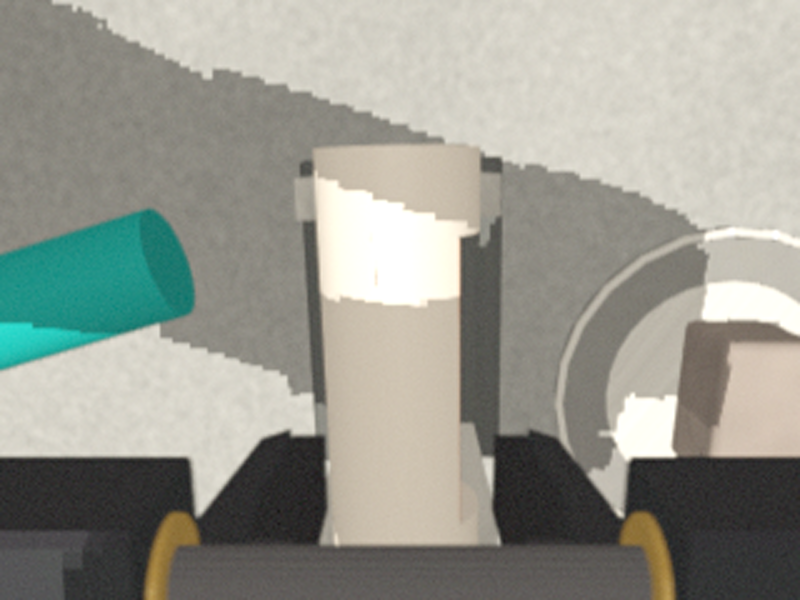

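The bar lies in the stand with its flat facing right (+x), vertical; the stone stands on the can lid. Next: touch the top with closed fingers and drag towards −x.

```bash
python3 -m pendant '[[[0.007,0.03,0,0,1],[0.007,0.04,0.03,0,1],[0.007,0.04,0.06,0,1],[0.007,0.04,0.09,0,1],[0.007,0.04,0.1,0,1],[0.007,0.04,0.103,0,1],[0.007,0.04,0.106,0,1],[0.007,0.04,0.109,0,1],[0.007,0.04,0.109,0,1],[0.007,0.04,0.109,0,1]]]'
python3 - <<'E'
from h import *
s=env.get_state(); print(s["ft_force"],s["position"],s["opening"])
E
```

```text
clock: 11.43
position: [520.9, 11.2, 133.3]
tcp_rot: [-0.001, 0.678, 0.735, -0.0]
ft_force: [-8.4, 1.0, 20.0]
opening: 0.3
grasp_force: 9.0
[-8.44332372  0.96277682 19.95273394] [520.85602831  11.20470993 133.29589365] 0.34570105698207726
```

```bash
python3 -m pendant '[[[0,-0.01,0,0,1],[0,-0.02,0,0,1],[0,-0.03,0,0,1],[0,-0.04,0,0,1],[0,-0.05,0,0,1],[0,-0.06,0,0,1],[0,-0.07,0,0,1],[0,-0.08,0,0,1],[0,-0.085,0,0,1],[0,-0.085,0,0,1]]]'
python3 - <<'E'
from h import *
c=cam("wrist"); t=cam("top"); im=crop(c,150,60,470,300,1.25); im2=crop(t,250,160,350,260,4); o=np.zeros((400,800,3),np.uint8); o[:300,:400]=im;o[:,400:]=im2; cv2.imwrite("pics/w5.png",o)
E
```

```text
clock: 12.27
position: [504.5, 9.2, 138.6]
tcp_rot: [0.008, 0.678, 0.735, 0.007]
ft_force: [10.7, 8.5, 26.7]
opening: 0.3
grasp_force: 13.1
```

View pics/w5.png

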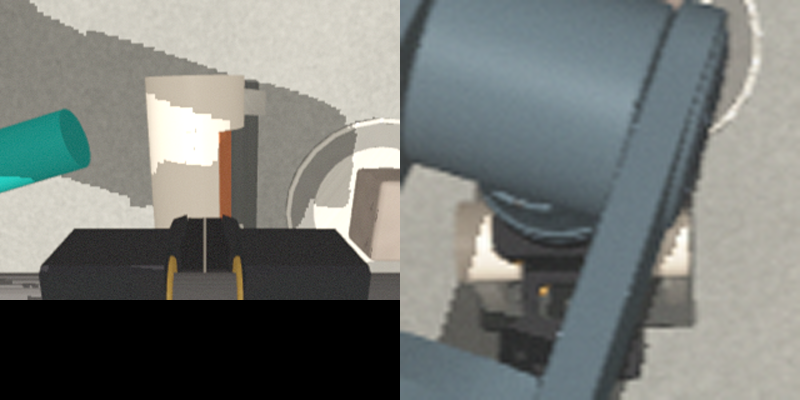

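The bar rolled about 20° up the left arm without slipping, and its flat shows at (226,170). Friction is clearly high, so I'll use that: set the bar high on the right arm and let it roll down, which turns the flat up by about 50°. Then I'll press to level it. First, back off and regrip.

```bash
python3 -m pendant '[[[0,0.02,-0.02,0,1],[0,0.042,-0.06,0,1],[0,0.042,-0.12,0,0.3],[0,0.042,-0.12,0,0.3],[0,0.042,-0.12,0,0.3],[0,0.042,-0.12,0,0.3],[0,0.042,-0.12,0,0.3],[0,0.042,-0.12,0,0.3],[0,0.042,-0.12,0,0.3],[0,0.042,-0.12,0,0.3]]]' 30
python3 - <<'E'
from h import *
print(env.get_state()["opening"]); go(507.5,9,92,4.7)
E
```

```text
clock: 13.2
position: [508.1, 9.9, 167.4]
tcp_rot: [-0.0, 0.678, 0.735, -0.0]
ft_force: [-0.3, 1.1, 0.1]
opening: 51.9
grasp_force: 0.0
51.8801324058432
row [-0.0028 -0.0021  0.2513] turn -0.002
```

```bash
python3 -m pendant '[[[0,-0.002,0,0,0.3],[0,-0.002,0.06,0,0.3],[0,-0.002,0.13,0,0.3],[0,-0.002,0.2,0,0.3],[0,-0.002,0.25,0,0.3],[0,-0.002,0.25,0,0.3],[0,-0.002,0.25,0,0.8],[0,-0.002,0.25,0,0.8],[0,-0.002,0.25,0,0.8],[0,-0.002,0.25,0,0.8]]]'
python3 - <<'E'
from h import *
print(env.get_state()["opening"]); go(507.5,9,92,4.7)
E
```

```text
clock: 14.03
position: [503.5, 9.4, 93.2]
tcp_rot: [-0.004, 0.677, 0.736, -0.004]
ft_force: [-29.5, -5.9, 21.2]
opening: 37.2
grasp_force: 14.6
37.18205318207848
row [-0.0025  0.0131  0.004 ] turn 0.001
```

```bash
python3 -m pendant '[[[0,0,-0.02,0,0.8],[0,0,-0.05,0,0.8],[0,0,-0.07,0,0.8],[0,0.015,-0.07,0,0.8],[0,0.03,-0.07,0,0.8],[0,0.03,-0.06,0,0.8],[0,0.03,-0.052,0,0.8],[0,0.03,-0.047,0,0.8],[0,0.03,-0.047,0,0.8],[0,0.03,-0.047,0,0.8]]]'
python3 - <<'E'
from h import *
s=env.get_state();print(s["opening"],s["position"],s["ft_force"])
E
```

```text
clock: 14.87
position: [516.3, 10.7, 106.4]
tcp_rot: [-0.001, 0.678, 0.735, -0.0]
ft_force: [0.5, -0.8, -4.4]
opening: 36.7
grasp_force: 29.3
36.65046063972318 [516.30826884  10.65470892 106.38748835] [ 0.51363678 -0.80023301 -4.35704997]
```

```bash
python3 -m pendant '[[[0,0,0,0,0.2],[0,0,0,0,0.2],[0,0,0,0,0.2],[0,0,0,0,0.2],[0,0,0,0,0.2],[0,0,-0.08,0,0.2],[0,-0.02,-0.16,0,0.2],[0,-0.03,-0.2,0,1],[0,-0.03,-0.2,0,1],[0,-0.03,-0.2,0,1]]]'
python3 - <<'E'
from h import *
c=cam("wrist"); im=crop(c,200,60,420,300,2.2); cv2.imwrite("pics/w6.png",im)
go(508,10,133,4.7)
E
```

```text
clock: 15.7
position: [508.5, 9.7, 167.6]
tcp_rot: [0.001, 0.678, 0.735, 0.001]
ft_force: [0.4, -0.1, 0.1]
opening: 53.0
grasp_force: 0.0
row [0.0005 0.0006 0.112 ] turn -0.002
```

View pics/w6.png

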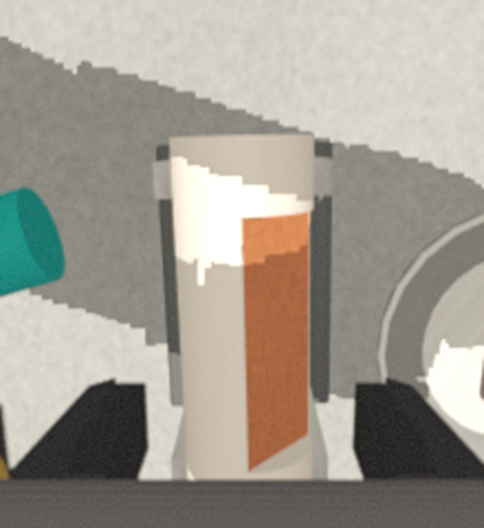

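Rolling down worked: the flat (243–308, 215–465) is now about 50° from up. I'll repeat it once, then press level.

```bash
python3 -m pendant '[[[0,0,0,0,0.25],[0,0,0,0,0.25],[0,0,0,0,0.25],[0,0,0.08,0,0.25],[0,0,0.17,0,0.25],[0,0,0.247,0,0.25],[0,0,0.247,0,0.25],[0,0,0.247,0,0.75],[0,0,0.247,0,0.75],[0,0,0.247,0,0.75]]]' 15
python3 -m pendant '[[[0,0,0,0,0.75],[0,0,-0.02,0,0.75],[0,0,-0.05,0,0.75],[0,0,-0.07,0,0.75],[0,0.03,-0.07,0,0.75],[0,0.045,-0.07,0,0.75],[0,0.045,-0.06,0,0.75],[0,0.045,-0.052,0,0.75],[0,0.045,-0.048,0,0.75],[0,0.045,-0.048,0,0.75]]]'
```

```text
clock: 16.58
position: [509.0, 9.6, 94.5]
tcp_rot: [0.001, 0.678, 0.735, 0.001]
ft_force: [-8.5, -2.0, 3.5]
opening: 48.6
grasp_force: 5.2
clock: 17.42
position: [521.0, 11.0, 107.0]
tcp_rot: [-0.0, 0.678, 0.735, -0.0]
ft_force: [-1.2, 0.3, -2.0]
opening: 44.5
grasp_force: 15.0
```

```bash
python3 -m pendant '[[[0,0,0,0,0.2],[0,0,0,0,0.2],[0,0,0,0,0.2],[0,0,0,0,0.2],[0,0,0,0,0.2],[0,0,-0.08,0,0.2],[0,-0.02,-0.16,0,0.2],[0,-0.045,-0.2,0,1],[0,-0.045,-0.2,0,1],[0,-0.045,-0.2,0,1]]]'
python3 - <<'E'
from h import *
c=cam("wrist"); im=crop(c,200,60,420,300,1.5); cv2.imwrite("pics/w7.png",im)
go(508,10,124,4.7)
# flat mask extent per row
im=c[0]["color"].astype(int); m=(im[:,:,0]-im[:,:,2]>50)&(im[:,:,0]>90)
for v in (140,160,180,200,215): 
    u=np.where(m[v,230:400])[0]+230; print(v,(u.min(),u.max()) if len(u) else None, w2px(c,(508,10,124)))
E
```

```text
clock: 18.25
position: [508.7, 9.7, 168.1]
tcp_rot: [0.001, 0.678, 0.735, 0.001]
ft_force: [-0.1, -0.2, -0.7]
opening: 52.6
grasp_force: 0.0
row [ 0.0008 -0.0006  0.144 ] turn -0.002
140 None [312.10012129 222.39859899]
160 (np.int64(286), np.int64(335)) [312.10012129 222.39859899]
180 (np.int64(287), np.int64(335)) [312.10012129 222.39859899]
200 (np.int64(288), np.int64(335)) [312.10012129 222.39859899]
215 (np.int64(288), np.int64(335)) [312.10012129 222.39859899]
```

View pics/w7.png

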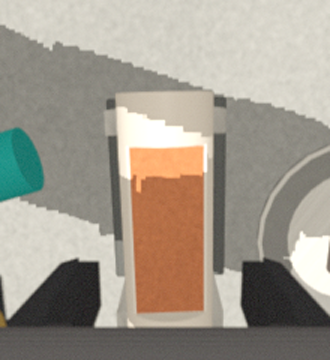

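The flat now faces up (px 287–335, centred on the axis). I'll press lightly to level it, then take it to the case.

```bash
python3 -m pendant '[[[0,0,0,0,1],[0,0,0,0,1],[0,0,0.05,0,1],[0,0,0.1,0,1],[0,0,0.135,0,1],[0,0,0.142,0,1],[0,0,0.147,0,1],[0,0,0.15,0,1],[0,0,0.15,0,1],[0,0,0.15,0,1]]]' 15
python3 -m pendant '[[[0,0,-0.06,0,1],[0,0,-0.14,0,0.3],[0,0,-0.14,0,0.3],[0,0,-0.14,0,0.3],[0,0,-0.14,0,0.3],[0,0,-0.14,0,0.3],[0,0,-0.14,0,0.3],[0,0,-0.14,0,0.3],[0,0,-0.14,0,0.3],[0,0,-0.14,0,0.3]]]' 20
python3 - <<'E'
from h import *
c=cam("wrist");im=c[0]["color"].astype(int); m=(im[:,:,0]-im[:,:,2]>50)&(im[:,:,0]>90)
for v in (160,200): 
    u=np.where(m[v,230:400])[0]+230; print(v,(u.min(),u.max()) if len(u) else None, w2px(c,(508,10,124)))
go(508,10,91,4.7)
E
```

```text
clock: 19.13
position: [503.8, 9.8, 124.1]
tcp_rot: [-0.004, 0.677, 0.736, -0.004]
ft_force: [-27.4, -1.0, 37.9]
opening: 7.8
grasp_force: 18.9
clock: 19.97
position: [507.7, 9.8, 163.9]
tcp_rot: [-0.0, 0.678, 0.735, -0.0]
ft_force: [-0.4, -0.1, 0.1]
opening: 58.6
grasp_force: 0.0
160 (np.int64(287), np.int64(337)) [313.80159563 224.78902911]
200 (np.int64(289), np.int64(338)) [313.80159563 224.78902911]
row [0.0004 0.001  0.2435] turn -0.002
```

```bash
python3 -m pendant '[[[0,0.001,0.06,0,0.3],[0,0.001,0.14,0,0.3],[0,0.001,0.21,0,0.3],[0,0.001,0.243,0,0.3],[0,0.001,0.243,0,0.3],[0,0.001,0.243,0,0.75],[0,0.001,0.243,0,0.75],[0,0.001,0.243,0,0.75],[0,0.001,0.243,0,0.75],[0,0.001,0.243,0,0.75]]]' 25
python3 - <<'E'
from h import *
go(508,10,160,3.2);go(579,253.3,160,3.2);go(579,253.3,30,3.2)
E
```

```text
clock: 20.85
position: [507.5, 9.6, 92.5]
tcp_rot: [-0.0, 0.678, 0.735, -0.001]
ft_force: [-5.5, -1.2, 4.6]
opening: 45.2
grasp_force: 25.0
row [ 0.0011  0.0013 -0.2249] turn 0.033
row [ 0.7901  0.3033 -0.2259] turn 0.033
row [0.7904 0.3039 0.2074] turn 0.033
```

```bash
python3 -m pendant '[[[0,0,-0.06,0,0.75],[0,0,-0.16,0,0.75],[0.04,0.02,-0.23,0,0.75],[0.15,0.06,-0.24,0.033,0.75],[0.27,0.1,-0.24,0.033,0.75],[0.39,0.15,-0.24,0.033,0.75],[0.51,0.2,-0.22,0.033,0.75],[0.62,0.25,-0.2,0.033,0.75],[0.72,0.29,-0.18,0.033,0.75],[0.79,0.303,-0.16,0.033,0.75]]]'
python3 - <<'E'
from h import *
go(579,253.3,60,3.2);go(579,253.3,28,3.2)
c=cam("wrist"); print(w2px(c,(579,253,45)),w2px(c,(499.3,248.5,45))); cv2.imwrite("pics/w8.png",crop(c,140,80,460,320,2))
E
```

```text
clock: 21.68
position: [580.6, 256.5, 139.9]
tcp_rot: [0.0, 0.687, 0.727, 0.001]
ft_force: [0.3, -0.0, -4.0]
opening: 44.9
grasp_force: 25.0
row [-0.0105 -0.0065  0.2662] turn 0.001
row [-0.0106 -0.0067  0.3729] turn 0.001
[311.00404517 207.76833396] [222.16148471 207.77751786]
```

View pics/w8.png

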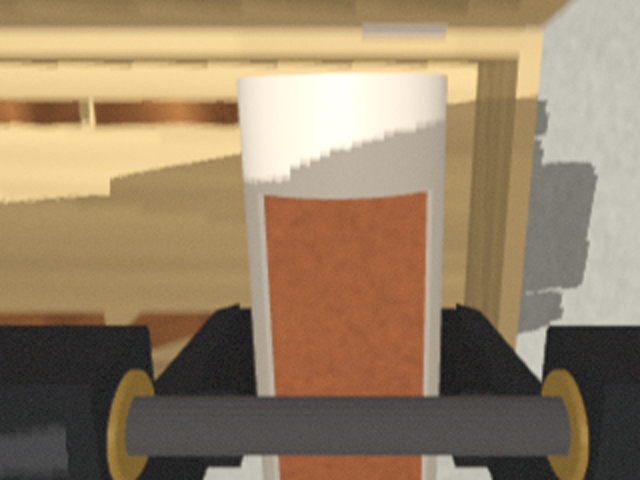

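The bar is held with its flat up and level over the far rest. Lowering it.

```bash
python3 -m pendant '[[[-0.01,-0.007,0.07,0,0.75],[-0.01,-0.007,0.17,0,0.75],[-0.01,-0.007,0.26,0,0.75],[-0.01,-0.007,0.32,0,0.75],[-0.01,-0.007,0.35,0,0.75],[-0.01,-0.007,0.365,0,0.75],[-0.01,-0.007,0.373,0,0.75],[-0.01,-0.007,0.376,0,0.75],[-0.01,-0.007,0.376,0,0.75],[-0.01,-0.007,0.376,0,0.75]]]'
python3 -m pendant '[[[0,0,0,0,0.3],[0,0,0,0,0.3],[0,0,0,0,0.3],[0,0,0,0,0.3],[0,0,-0.1,0,0.3],[0,0,-0.2,0,0.3],[0,0,-0.3,0,0.3],[0,0,-0.4,0,0.3],[0,0,-0.5,0,0.3],[0,0,-0.57,0,0.3]]]'
python3 - <<'E'
from h import *
go(463.3,-241.8,190,-2.5);go(624,-251,190,-2)
c=cam("wrist");im=c[0]["color"].astype(int); m=(im[:,:,0]-im[:,:,2]>70)&(im[:,:,0]>90)
print(w2px(c,(579,253,59)),w2px(c,(579+2.3,253-42,59)),w2px(c,(579-2.3,253+42,59)))
k=m.astype(np.uint8);n,l,s,_=cv2.connectedComponentsWithStats(k); print([x for x in s[1:].tolist() if x[4]>300])
E
```

```text
clock: 22.57
position: [579.7, 250.5, 28.7]
tcp_rot: [0.001, 0.687, 0.726, 0.002]
ft_force: [3.8, -1.0, 2.9]
opening: 45.4
grasp_force: 24.9
clock: 23.4
position: [578.0, 250.6, 200.5]
tcp_rot: [0.001, 0.687, 0.726, 0.001]
ft_force: [-0.3, 0.4, 0.3]
opening: 61.8
grasp_force: 0.0
row [-1.6178 -0.4725  0.0334] turn 0.126
row [-1.678   0.0607  0.0345] turn 0.115
[313.99607974 190.14235929] [313.922939   227.65340835] [314.07488019 149.72866474]
[[0, 23, 453, 56, 16334], [66, 98, 327, 99, 4041], [127, 110, 244, 126, 15863], [377, 142, 12, 85, 363], [337, 145, 31, 87, 1743], [301, 148, 33, 78, 2479], [291, 258, 77, 8, 437], [160, 266, 29, 56, 742], [439, 266, 28, 56, 739], [230, 334, 343, 9, 1537]]
```

```bash
python3 - <<'E'
from h import *
c=cam("wrist"); cv2.imwrite("pics/w9.png",crop(c,250,110,400,260,4))
E
```

```text
(no output)
```

View pics/w9.png

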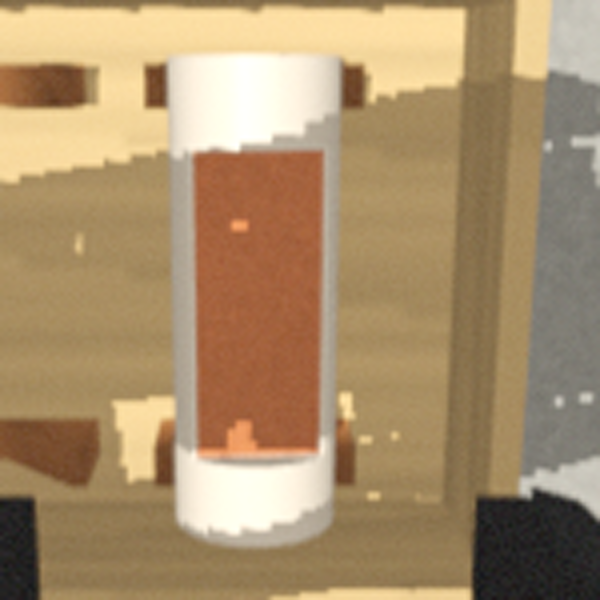

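Bar B sits in the far rest with its flat within about 5° of up (flat 195–322, bar 174–335 at mid height). Next is bar A.

```bash
python3 -m pendant '[[[-0.1,0.01,0,0,0.3],[-0.2,0.01,0,0.1,0.3],[-0.3,0.02,0,0.115,0.3],[-0.4,0.02,0,0.115,0.3],[-0.5,0.02,0,0.115,0.3],[-0.6,0.03,0,0.115,0.3],[-0.7,0.03,0,0.115,0.3],[-0.8,0.03,0,0.115,0.3],[-0.9,0.03,0,0.115,0.3],[-1,0.04,0,0.115,0.3]]]'
python3 - <<'E'
from h import *
go(624,-250.5,120,-2);go(624,-250.5,32,-2)
E
```

```text
clock: 24.33
position: [604.7, -49.6, 195.5]
tcp_rot: [-0.002, 0.719, 0.695, -0.001]
ft_force: [0.2, 0.3, -0.0]
opening: 61.8
grasp_force: 0.0
row [-0.6672  0.0889  0.2509] turn -0.001
row [-0.6675  0.0899  0.5442] turn -0.001
```

```bash
python3 -m pendant '[[[-0.13,0.03,0,0,0.3],[-0.26,0.05,0,0,0.3],[-0.39,0.07,0,0,0.3],[-0.52,0.09,0,0,0.3],[-0.63,0.09,0.06,0,0.3],[-0.667,0.089,0.16,0,0.3],[-0.667,0.089,0.2,0,0.3],[-0.667,0.089,0.24,0,0.3],[-0.667,0.089,0.24,0,0.3],[-0.667,0.089,0.24,0,0.3]]]'
python3 - <<'E'
from h import *
go(624,-250.5,32,-2)
c=cam("wrist"); print(w2px(c,(624,-250.5,50)))
g=cv2.cvtColor(c[0]["color"],cv2.COLOR_RGB2HSV)
for v in (140,160,200): # bar edges: unsaturated vs rack wood
    r=c[0]["color"][v,250:380]; d=np.abs(np.diff(r.astype(int).sum(1))); print(v,[(i+250,int(d[i])) for i in np.where(d>70)[0]])
E
```

```text
clock: 25.17
position: [625.5, -247.6, 124.8]
tcp_rot: [-0.001, 0.719, 0.695, -0.0]
ft_force: [0.8, -0.1, -0.8]
opening: 61.9
grasp_force: 0.0
row [-0.0103 -0.0042  0.3093] turn 0.002
[311.72385903 214.12782906]
140 [(np.int64(280), 85), (np.int64(281), 182), (np.int64(341), 135), (np.int64(349), 121), (np.int64(350), 171), (np.int64(359), 151)]
160 [(np.int64(262), 108), (np.int64(289), 113), (np.int64(340), 103)]
200 [(np.int64(297), 99), (np.int64(298), 138)]
```

```bash
python3 -m pendant '[[[-0.01,-0.003,0.1,0,0.3],[-0.01,-0.003,0.2,0,0.3],[-0.01,-0.003,0.27,0,0.3],[-0.01,-0.003,0.3,0,0.3],[-0.01,-0.003,0.309,0,0.3],[-0.01,-0.003,0.309,0,0.3],[-0.01,-0.003,0.309,0,0.7],[-0.01,-0.003,0.309,0,0.7],[-0.01,-0.003,0.309,0,0.7],[-0.01,-0.003,0.309,0,0.7]]]' 10
python3 -m pendant '[[[0,0,-0.03,0,0.7],[0,0,-0.1,0,0.7],[0,0,-0.2,0,0.7],[0,0,-0.32,0,0.7],[0,0,-0.44,0,0.7],[0.05,-0.02,-0.5,0,0.7],[0.15,-0.06,-0.5,0,0.7],[0.28,-0.12,-0.5,-0.05,0.7],[0.4,-0.19,-0.5,-0.1,0.7],[0.52,-0.25,-0.5,-0.147,0.7]]]'
python3 - <<'E'
from h import *
go(508,10,180,4.7);go(508-13,10,110,4.7)
E
```

```text
clock: 26.05
position: [625.4, -253.0, 34.5]
tcp_rot: [0.001, 0.719, 0.695, 0.0]
ft_force: [-1.4, 0.9, 4.0]
opening: 40.3
grasp_force: 10.0
clock: 26.88
position: [553.4, -92.4, 182.6]
tcp_rot: [-0.001, 0.678, 0.735, -0.0]
ft_force: [0.3, 0.5, -4.3]
opening: 40.1
grasp_force: 10.0
row [ 0.3525 -0.123   0.009 ] turn -0.001
row [ 0.3559 -0.1659  0.2424] turn -0.001
```

```bash
python3 -m pendant '[[[0.12,-0.05,0,0,0.7],[0.24,-0.1,0,0,0.7],[0.353,-0.156,0,0,0.7],[0.353,-0.156,0.06,0,0.7],[0.353,-0.156,0.14,0,0.7],[0.353,-0.156,0.2,0,0.7],[0.353,-0.156,0.23,0,0.7],[0.353,-0.156,0.242,0,0.7],[0.353,-0.156,0.242,0,0.7],[0.353,-0.156,0.242,0,0.7]]]'
python3 -m pendant '[[[0,0,0,0,0.2],[0,0,0,0,0.2],[0,0,0,0,0.2],[0,0,0,0,0.2],[0,0,0,0,0.2],[0,0.01,-0.08,0,0.2],[0,0.03,-0.16,0,0.2],[0,0.033,-0.2,0,0.3],[0,0.033,-0.2,0,0.3],[0,0.033,-0.2,0,0.3]]]'
cat >> h.py <<'E'
def flat(x=508,y=10):
    c=cam("wrist"); im=c[0]["color"].astype(int); m=(im[:,:,0]-im[:,:,2]>50)&(im[:,:,0]>90)
    r=[]
    for v in (165,180,195):
        u=np.where(m[v,230:400])[0]+230; r.append((int(u.min()),int(u.max()),len(u)) if len(u) else None)
    print("flat cols",r,"axis col",w2px(c,(x,y,124))[0]); return c
E
python3 - <<'E'
from h import *
flat(); go(508,10,91.5,4.7)
E
```

```text
clock: 27.72
position: [500.7, 7.6, 111.0]
tcp_rot: [0.0, 0.678, 0.735, 0.0]
ft_force: [0.3, 0.4, -4.1]
opening: 39.8
grasp_force: 10.0
clock: 28.55
position: [510.3, 8.6, 170.7]
tcp_rot: [0.001, 0.678, 0.735, 0.0]
ft_force: [0.3, 0.1, 0.2]
opening: 61.8
grasp_force: 0.0
flat cols [(279, 306, 28), (281, 306, 26), (282, 307, 26)] axis col 310.13115063148695
row [ 0.0044 -0.0044  0.2606] turn -0.002
```

```bash
python3 -m pendant '[[[0.004,-0.004,0.06,0,0.3],[0.004,-0.004,0.14,0,0.3],[0.004,-0.004,0.21,0,0.3],[0.004,-0.004,0.25,0,0.3],[0.004,-0.004,0.25,0,0.3],[0.004,-0.004,0.25,0,0.65],[0.004,-0.004,0.25,0,0.65],[0.004,-0.004,0.25,0,0.65],[0.004,-0.004,0.25,0,0.65],[0.004,-0.004,0.25,0,0.65]]]' 7
python3 -m pendant '[[[0,0,-0.02,0,0.65],[0,0,-0.05,0,0.65],[0,0,-0.07,0,0.65],[0,-0.02,-0.07,0,0.65],[0,-0.04,-0.07,0,0.65],[0,-0.042,-0.06,0,0.65],[0,-0.042,-0.05,0,0.65],[0,-0.042,-0.045,0,0.65],[0,-0.042,-0.044,0,0.65],[0,-0.042,-0.044,0,0.65]]]'
```

```text
clock: 29.43
position: [508.2, 9.7, 95.7]
tcp_rot: [-0.0, 0.678, 0.735, -0.0]
ft_force: [-5.3, -1.4, 2.3]
opening: 44.4
grasp_force: 7.0
clock: 30.27
position: [496.1, 8.8, 108.2]
tcp_rot: [-0.0, 0.678, 0.735, -0.0]
ft_force: [-0.3, -0.8, -2.2]
opening: 44.4
grasp_force: 7.0
```

```bash
python3 -m pendant '[[[0,0,0,0,0.2],[0,0,0,0,0.2],[0,0,0,0,0.2],[0,0,0,0,0.2],[0,0,0,0,0.2],[0,0.01,-0.08,0,0.2],[0,0.03,-0.16,0,0.2],[0,0.04,-0.2,0,1],[0,0.04,-0.2,0,1],[0,0.04,-0.2,0,1]]]'
python3 - <<'E'
from h import *
flat(); go(508,10,124,4.7)
E
```

```text
clock: 31.1
position: [508.4, 9.7, 168.9]
tcp_rot: [0.001, 0.678, 0.735, 0.0]
ft_force: [-1.2, 0.3, -0.3]
opening: 53.0
grasp_force: 0.0
flat cols [(283, 329, 47), (283, 330, 48), (284, 330, 47)] axis col 312.69778045896084
row [0.0003 0.0018 0.1459] turn -0.002
```

```bash
python3 -m pendant '[[[0,0.002,0,0,1],[0,0.002,0,0,1],[0,0.002,0,0,1],[0,0.002,0,0,1],[0,0.002,0.05,0,1],[0,0.002,0.1,0,1],[0,0.002,0.13,0,1],[0,0.002,0.142,0,1],[0,0.002,0.15,0,1],[0,0.002,0.153,0,1]]]' 15
python3 -m pendant '[[[0,0,0,0,1],[0,0,-0.06,0,1],[0,0,-0.14,0,0.3],[0,0,-0.14,0,0.3],[0,0,-0.14,0,0.3],[0,0,-0.14,0,0.3],[0,0,-0.14,0,0.3],[0,0,-0.14,0,0.3],[0,0,-0.14,0,0.3],[0,0,-0.14,0,0.3]]]'
python3 - <<'E'
from h import *
flat(); go(508,10,92,4.7)
E
```

```text
clock: 31.98
position: [510.5, 9.9, 125.3]
tcp_rot: [0.001, 0.678, 0.735, 0.001]
ft_force: [-6.6, 2.2, 24.2]
opening: 0.3
grasp_force: 12.3
clock: 32.82
position: [508.4, 9.9, 163.9]
tcp_rot: [-0.001, 0.678, 0.735, -0.0]
ft_force: [0.3, -0.4, -0.1]
opening: 51.7
grasp_force: 0.0
flat cols [(284, 333, 50), (284, 333, 50), (285, 333, 49)] axis col 312.82111298486967
row [ 0.0007 -0.0015  0.2404] turn -0.003
```

```bash
python3 -m pendant '[[[0,0.04,0,0,1],[0,0.04,0,0,1],[0,0.04,0,0,1],[0,0.04,0,0,1],[0,0.04,0.04,0,1],[0,0.04,0.08,0,1],[0,0.04,0.115,0,1],[0,0.04,0.13,0,1],[0,0.04,0.137,0,1],[0,0.04,0.14,0,1]]]' 15
python3 -m pendant '[[[0,0,0,0,1],[0,0,-0.06,0,1],[0,-0.04,-0.14,0,0.3],[0,-0.04,-0.14,0,0.3],[0,-0.04,-0.14,0,0.3],[0,-0.04,-0.14,0,0.3],[0,-0.04,-0.14,0,0.3],[0,-0.04,-0.14,0,0.3],[0,-0.04,-0.14,0,0.3],[0,-0.04,-0.14,0,0.3]]]'
python3 - <<'E'
from h import *
flat(); go(508,10,92,4.7)
E
```

```text
clock: 33.7
position: [520.5, 11.0, 124.8]
tcp_rot: [-0.001, 0.678, 0.735, -0.0]
ft_force: [-14.0, 3.0, 35.5]
opening: 9.9
grasp_force: 21.0
clock: 34.53
position: [508.5, 9.8, 163.9]
tcp_rot: [-0.001, 0.678, 0.735, -0.0]
ft_force: [0.5, -0.1, -0.8]
opening: 53.1
grasp_force: 0.0
flat cols [(284, 333, 50), (284, 333, 50), (285, 333, 49)] axis col 312.6261483031541
row [ 0.0007 -0.0017  0.2403] turn -0.002
```

```bash
python3 - <<'E'
from h import *
c=flat(); 
for v in (150,165,185,200): print(v,c[0]["color"][v,268:290:1].sum(1).tolist(),c[0]["color"][v,328:352].sum(1).tolist())
E
```

```text
flat cols [(284, 333, 50), (284, 333, 50), (285, 333, 49)] axis col 312.5091863681544
150 [396, 411, 471, 482, 471, 448, 457, 443, 426, 478, 609, 677, 704, 717, 727, 736, 741, 746, 749, 751, 754, 754] [749, 747, 746, 740, 739, 734, 711, 569, 540, 542, 539, 532, 525, 522, 510, 429, 296, 279, 287, 285, 293, 277, 283, 300]
165 [402, 419, 409, 399, 386, 289, 241, 257, 246, 252, 420, 662, 692, 745, 765, 701, 559, 538, 552, 547, 550, 560] [551, 547, 555, 548, 550, 656, 765, 764, 615, 682, 683, 670, 649, 628, 579, 398, 261, 246, 261, 246, 246, 264, 250, 309]
185 [408, 399, 409, 405, 412, 402, 319, 249, 236, 255, 255, 318, 518, 528, 551, 565, 467, 359, 357, 364, 422, 556] [363, 365, 350, 362, 358, 430, 580, 573, 542, 546, 542, 539, 528, 528, 500, 356, 256, 256, 251, 250, 252, 247, 264, 341]
200 [397, 405, 414, 413, 422, 425, 400, 296, 238, 256, 254, 261, 334, 512, 536, 566, 558, 414, 364, 373, 383, 368] [353, 351, 356, 344, 359, 423, 581, 569, 547, 545, 548, 536, 534, 524, 501, 333, 249, 256, 252, 252, 250, 248, 275, 376]
```

Bar A's flat tilts only about 6° now. I'll take it to the middle rest.

```bash
python3 -m pendant '[[[0,-0.003,0.06,0,0.3],[0,-0.003,0.14,0,0.3],[0,-0.003,0.21,0,0.3],[0,-0.003,0.24,0,0.3],[0,-0.003,0.24,0,0.3],[0,-0.003,0.24,0,0.75],[0,-0.003,0.24,0,0.75],[0,-0.003,0.24,0,0.75],[0,-0.003,0.24,0,0.75],[0,-0.003,0.24,0,0.75]]]' 25
python3 - <<'E'
from h import *
go(499.3,248.5,140,3.2);go(499.3,248.5,28,3.2)
E
```

```text
clock: 35.47
position: [507.6, 9.5, 93.7]
tcp_rot: [0.0, 0.678, 0.735, -0.0]
ft_force: [-4.2, -1.8, 4.3]
opening: 45.2
grasp_force: 25.0
row [ 0.7963  0.0367 -0.1548] turn 0.032
row [0.7965 0.0369 0.2185] turn 0.032
```

```bash
python3 -m pendant '[[[0,0,-0.06,0,0.75],[0,0,-0.16,0,0.75],[0.04,0,-0.23,0,0.75],[0.16,0.01,-0.24,0.032,0.75],[0.28,0.02,-0.24,0.032,0.75],[0.4,0.03,-0.24,0.032,0.75],[0.53,0.036,-0.22,0.032,0.75],[0.65,0.036,-0.2,0.032,0.75],[0.75,0.036,-0.18,0.032,0.75],[0.796,0.036,-0.155,0.032,0.75]]]'
python3 - <<'E'
from h import *
go(499.3,248.5,29,3.2)
c=flat()
E
```

```text
clock: 36.3
position: [499.0, 252.4, 139.7]
tcp_rot: [-0.0, 0.686, 0.727, 0.001]
ft_force: [-0.3, -0.3, -3.6]
opening: 45.1
grasp_force: 24.9
row [-1.360e-02 -3.000e-04  3.691e-01] turn 0.002
flat cols [(230, 399, 56), (230, 399, 137), (230, 399, 139)] axis col 307.2033747831254
```

```bash
python3 -m pendant '[[[-0.013,0,0.07,0,0.75],[-0.013,0,0.17,0,0.75],[-0.013,0,0.26,0,0.75],[-0.013,0,0.32,0,0.75],[-0.013,0,0.35,0,0.75],[-0.013,0,0.36,0,0.75],[-0.013,0,0.368,0,0.75],[-0.013,0,0.371,0,0.75],[-0.013,0,0.371,0,0.75],[-0.013,0,0.371,0,0.75]]]'
python3 -m pendant '[[[0,0,0,0,0.3],[0,0,0,0,0.3],[0,0,0,0,0.3],[0,0,0,0,0.3],[0,0,-0.1,0,0.3],[0,0,-0.2,0,0.3],[0,0,-0.3,0,0.3],[0,0,-0.4,0,0.3],[0,0,-0.48,0,0.3],[0,0,-0.48,0,0.3]]]'
python3 - <<'E'
from h import *
go(463.3,-241.8,190,-2.5)
c=cam("wrist"); cv2.imwrite("pics/w10.png",crop(c,220,110,420,260,3.5))
E
```

```text
clock: 37.18
position: [500.7, 244.8, 29.2]
tcp_rot: [0.001, 0.688, 0.726, 0.001]
ft_force: [0.0, -1.6, 1.9]
opening: 45.0
grasp_force: 24.9
clock: 38.02
position: [503.0, 245.7, 177.8]
tcp_rot: [0.003, 0.687, 0.726, 0.004]
ft_force: [0.6, 0.3, 1.4]
opening: 61.5
grasp_force: 0.0
row [-1.6153 -0.2216 -0.0459] turn 0.126
```

View pics/w10.png

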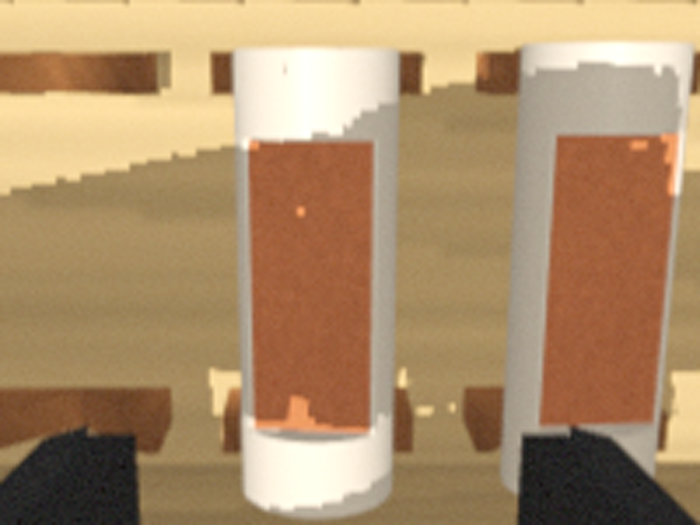

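Bar A sits in the middle rest, tilted about 6° (flat 252–373, bar 242–393), and B is unchanged. Next is bar C.

```bash
python3 -m pendant '[[[-0.1,-0.01,-0.03,0,0.3],[-0.2,-0.03,-0.05,0.1,0.3],[-0.3,-0.05,-0.05,0.126,0.3],[-0.4,-0.06,-0.05,0.126,0.3],[-0.5,-0.08,-0.05,0.126,0.3],[-0.6,-0.1,-0.05,0.126,0.3],[-0.7,-0.12,-0.05,0.126,0.3],[-0.8,-0.14,-0.05,0.126,0.3],[-0.9,-0.16,-0.05,0.126,0.3],[-1,-0.18,-0.05,0.126,0.3]]]'
python3 - <<'E'
from h import *
go(463.3,-241.8,120,-2.5)
E
```

```text
clock: 38.9
position: [461.0, -58.8, 185.3]
tcp_rot: [-0.001, 0.722, 0.691, -0.0]
ft_force: [0.7, 0.7, 0.9]
opening: 61.7
grasp_force: 0.0
row [-0.6093  0.035   0.2171] turn -0.0
```

```bash
python3 -m pendant '[[[-0.12,0.01,0,0,0.3],[-0.24,0.02,0,0,0.3],[-0.36,0.03,0,0,0.3],[-0.48,0.035,0.02,0,0.3],[-0.58,0.035,0.1,0,0.3],[-0.609,0.035,0.18,0,0.3],[-0.609,0.035,0.217,0,0.3],[-0.609,0.035,0.217,0,0.3],[-0.609,0.035,0.217,0,0.3],[-0.609,0.035,0.217,0,0.3]]]'
python3 - <<'E'
from h import *
go(463.3,-241.8,33,-2.5)
c=cam("wrist"); print(w2px(c,(463.3,-241.8,50)))
for v in (150,170):
    r=c[0]["color"][v,250:380]; d=np.abs(np.diff(r.astype(int).sum(1))); print(v,[(int(i)+250,int(d[i])) for i in np.where(d>70)[0]])
E
```

```text
clock: 39.73
position: [465.2, -239.8, 122.3]
tcp_rot: [0.0, 0.722, 0.692, 0.0]
ft_force: [0.5, -0.0, 0.2]
opening: 61.8
grasp_force: 0.0
row [-0.0068 -0.0062  0.2978] turn 0.001
[311.02533819 213.85287593]
150 [(276, 164), (341, 115), (354, 173)]
170 [(282, 95), (331, 87)]
```

```bash
python3 -m pendant '[[[-0.007,-0.01,0.1,0,0.3],[-0.007,-0.01,0.19,0,0.3],[-0.007,-0.01,0.26,0,0.3],[-0.007,-0.01,0.29,0,0.3],[-0.007,-0.01,0.3,0,0.3],[-0.007,-0.01,0.3,0,0.3],[-0.007,-0.01,0.3,0,0.7],[-0.007,-0.01,0.3,0,0.7],[-0.007,-0.01,0.3,0,0.7],[-0.007,-0.01,0.3,0,0.7]]]' 10
python3 -m pendant '[[[0,0,-0.03,0,0.7],[0,0,-0.1,0,0.7],[0,0,-0.2,0,0.7],[0,0,-0.32,0,0.7],[0,0,-0.44,0,0.7],[0.05,0.02,-0.5,0,0.7],[0.15,0.04,-0.5,0,0.7],[0.28,0.06,-0.5,-0.05,0.7],[0.4,0.08,-0.5,-0.1,0.7],[0.52,0.1,-0.5,-0.157,0.7]]]'
python3 - <<'E'
from h import *
go(508+13,9,110,4.7)
E
```

```text
clock: 40.62
position: [463.1, -243.6, 33.2]
tcp_rot: [0.002, 0.723, 0.691, 0.0]
ft_force: [2.0, 0.3, 5.0]
opening: 45.2
grasp_force: 10.0
clock: 41.45
position: [497.4, -86.5, 181.7]
tcp_rot: [-0.001, 0.678, 0.735, -0.0]
ft_force: [1.3, -0.9, -3.0]
opening: 45.3
grasp_force: 10.0
row [0.311  0.1042 0.2391] turn -0.002
```

```bash
python3 -m pendant '[[[0.11,0.04,0,0,0.7],[0.22,0.08,0,0,0.7],[0.311,0.104,0,0,0.7],[0.311,0.104,0.06,0,0.7],[0.311,0.104,0.14,0,0.7],[0.311,0.104,0.2,0,0.7],[0.311,0.104,0.23,0,0.7],[0.311,0.104,0.246,0,0.7],[0.311,0.104,0.246,0,0.7],[0.311,0.104,0.246,0,0.7]]]'
python3 -m pendant '[[[0,0,0,0,0.2],[0,0,0,0,0.2],[0,0,0,0,0.2],[0,0,0,0,0.2],[0,0,0,0,0.2],[0,-0.01,-0.08,0,0.2],[0,-0.03,-0.16,0,0.2],[0,-0.045,-0.2,0,0.3],[0,-0.045,-0.2,0,0.3],[0,-0.045,-0.2,0,0.3]]]'
python3 - <<'E'
from h import *
flat(); go(508,10,92,4.7)
E
```

```text
clock: 42.28
position: [522.5, 7.0, 108.6]
tcp_rot: [0.0, 0.679, 0.734, 0.0]
ft_force: [0.5, -0.1, -3.0]
opening: 45.2
grasp_force: 10.0
clock: 43.12
position: [509.6, 6.0, 168.8]
tcp_rot: [0.001, 0.679, 0.735, 0.001]
ft_force: [-0.4, -0.2, -0.7]
opening: 61.9
grasp_force: 0.0
flat cols [None, None, None] axis col 311.24052082895133
row [ 0.0129 -0.0025  0.2526] turn -0.004
```

Repeat: grip, set on the right arm, let it roll.

```bash
python3 -m pendant '[[[0.006,-0.004,0.06,0,0.3],[0.006,-0.004,0.14,0,0.3],[0.006,-0.004,0.21,0,0.3],[0.006,-0.004,0.25,0,0.3],[0.006,-0.004,0.25,0,0.3],[0.006,-0.004,0.25,0,0.65],[0.006,-0.004,0.25,0,0.65],[0.006,-0.004,0.25,0,0.65],[0.006,-0.004,0.25,0,0.65],[0.006,-0.004,0.25,0,0.65]]]' 10
python3 -m pendant '[[[0,0,-0.02,0,0.65],[0,0,-0.05,0,0.65],[0,0,-0.07,0,0.65],[0,0.02,-0.07,0,0.65],[0,0.04,-0.07,0,0.65],[0,0.045,-0.06,0,0.65],[0,0.045,-0.05,0,0.65],[0,0.045,-0.045,0,0.65],[0,0.045,-0.045,0,0.65],[0,0.045,-0.045,0,0.65]]]'
python3 -m pendant '[[[0,0,0,0,0.2],[0,0,0,0,0.2],[0,0,0,0,0.2],[0,0,0,0,0.2],[0,0,0,0,0.2],[0,-0.01,-0.08,0,0.2],[0,-0.03,-0.16,0,0.2],[0,-0.045,-0.2,0,0.3],[0,-0.045,-0.2,0,0.3],[0,-0.045,-0.2,0,0.3]]]'
python3 - <<'E'
from h import *
flat(); go(508,10,92,4.7)
E
```

```text
clock: 44.0
position: [503.6, 7.6, 92.9]
tcp_rot: [-0.003, 0.678, 0.735, -0.003]
ft_force: [-16.0, -4.4, 10.4]
opening: 37.5
grasp_force: 10.1
clock: 44.83
position: [520.6, 8.9, 106.2]
tcp_rot: [-0.0, 0.678, 0.735, -0.0]
ft_force: [-1.6, -0.8, 0.2]
opening: 36.4
grasp_force: 10.0
clock: 45.67
position: [508.2, 7.8, 167.1]
tcp_rot: [0.001, 0.679, 0.735, 0.001]
ft_force: [-0.3, -0.4, -0.5]
opening: 61.6
grasp_force: 0.0
flat cols [(303, 341, 39), (303, 341, 39), (304, 341, 38)] axis col 313.0603420529497
row [0.0069 0.0018 0.2471] turn -0.004
```

The flat is now about 34° from up (cols 303–341). One smaller roll, with a 9.5 mm offset.

```bash
python3 -m pendant '[[[0.006,0.002,0.06,0,0.3],[0.006,0.002,0.14,0,0.3],[0.006,0.002,0.21,0,0.3],[0.006,0.002,0.247,0,0.3],[0.006,0.002,0.247,0,0.3],[0.006,0.002,0.247,0,0.65],[0.006,0.002,0.247,0,0.65],[0.006,0.002,0.247,0,0.65],[0.006,0.002,0.247,0,0.65],[0.006,0.002,0.247,0,0.65]]]' 10
python3 -m pendant '[[[0,0,-0.02,0,0.65],[0,0,-0.04,0,0.65],[0,0,-0.055,0,0.65],[0,0.015,-0.055,0,0.65],[0,0.03,-0.055,0,0.65],[0,0.032,-0.045,0,0.65],[0,0.032,-0.038,0,0.65],[0,0.032,-0.034,0,0.65],[0,0.032,-0.034,0,0.65],[0,0.032,-0.034,0,0.65]]]'
python3 -m pendant '[[[0,0,0,0,0.2],[0,0,0,0,0.2],[0,0,0,0,0.2],[0,0,0,0,0.2],[0,0,0,0,0.2],[0,-0.01,-0.08,0,0.2],[0,-0.02,-0.16,0,0.2],[0,-0.032,-0.2,0,1],[0,-0.032,-0.2,0,1],[0,-0.032,-0.2,0,1]]]'
python3 - <<'E'
from h import *
c=flat(); v=185; print(c[0]["color"][v,268:290:1].sum(1).tolist(),c[0]["color"][v,328:352].sum(1).tolist()); go(508,10,92,4.7)
E
```

```text
clock: 46.55
position: [507.5, 9.6, 93.1]
tcp_rot: [-0.0, 0.678, 0.735, -0.0]
ft_force: [-4.6, -1.2, 3.9]
opening: 45.7
grasp_force: 10.0
clock: 47.38
position: [517.1, 10.6, 102.3]
tcp_rot: [-0.0, 0.678, 0.735, -0.0]
ft_force: [-1.9, 0.3, 0.5]
opening: 45.5
grasp_force: 10.0
clock: 48.22
position: [508.4, 9.6, 163.0]
tcp_rot: [0.001, 0.679, 0.735, 0.001]
ft_force: [0.5, -0.1, -0.5]
opening: 52.4
grasp_force: 0.0
flat cols [(286, 336, 51), (286, 336, 51), (287, 336, 50)] axis col 312.6808212150791
[403, 398, 409, 411, 406, 386, 242, 250, 258, 232, 265, 355, 514, 529, 532, 539, 550, 576, 533, 399, 463, 476] [367, 377, 366, 357, 351, 363, 374, 368, 430, 563, 570, 533, 532, 524, 506, 368, 247, 252, 256, 247, 250, 247, 266, 372]
row [0.0006 0.0011 0.2333] turn -0.004
```

Level now (flat 286–336, bar 279–342). I'll carry it to the near rest.

```bash
python3 -m pendant '[[[0,0,0,0,0.3],[0,0,0,0,0.3],[0,0,0.1,0,0.3],[0,0,0.19,0,0.3],[0,0,0.233,0,0.3],[0,0,0.233,0,0.3],[0,0,0.233,0,0.75],[0,0,0.233,0,0.75],[0,0,0.233,0,0.75],[0,0,0.233,0,0.75]]]' 25
python3 - <<'E'
from h import *
go(420,246,140,3.2);go(420,246,28,3.2)
E
```

```text
clock: 49.1
position: [507.5, 9.6, 93.4]
tcp_rot: [-0.0, 0.678, 0.735, -0.0]
ft_force: [-4.5, -0.4, 2.2]
opening: 45.3
grasp_force: 25.0
row [ 0.8087 -0.2281 -0.1556] turn 0.031
row [ 0.8089 -0.2278  0.2178] turn 0.031
```

```bash
python3 -m pendant '[[[0,0,-0.06,0,0.75],[0,0,-0.16,0,0.75],[0.04,0,-0.23,0,0.75],[0.16,-0.03,-0.24,0.031,0.75],[0.28,-0.07,-0.24,0.031,0.75],[0.4,-0.11,-0.24,0.031,0.75],[0.52,-0.15,-0.22,0.031,0.75],[0.64,-0.19,-0.2,0.031,0.75],[0.75,-0.22,-0.18,0.031,0.75],[0.805,-0.228,-0.155,0.031,0.75]]]'
python3 - <<'E'
from h import *
go(420,245.5,29,3.2)
E
```

```text
clock: 49.93
position: [418.9, 248.3, 139.6]
tcp_rot: [-0.0, 0.687, 0.727, 0.001]
ft_force: [0.8, -0.8, -4.2]
opening: 44.9
grasp_force: 24.9
row [-0.0103  0.0028  0.3686] turn 0.002
```

```bash
python3 -m pendant '[[[-0.003,0.001,0.07,0,0.75],[-0.003,0.001,0.17,0,0.75],[-0.003,0.001,0.26,0,0.75],[-0.003,0.001,0.32,0,0.75],[-0.003,0.001,0.35,0,0.75],[-0.003,0.001,0.36,0,0.75],[-0.003,0.001,0.367,0,0.75],[-0.003,0.001,0.371,0,0.75],[-0.003,0.001,0.371,0,0.75],[-0.003,0.001,0.371,0,0.75]]]'
python3 -m pendant '[[[0,0,0,0,0.3],[0,0,0,0,0.3],[0,0,0,0,0.3],[0,0,0,0,0.3],[0,0,-0.1,0,0.3],[0,0,-0.2,0,0.3],[0,0.05,-0.32,0,0.5],[0,0.12,-0.44,0,0.8],[0,0.2,-0.55,0,1],[0,0.26,-0.6,0,1]]]'
python3 - <<'E'
from h import *
c=cam("wrist"); cv2.imwrite("pics/w11.png",crop(c,190,60,440,260,3))
s=cam("scene"); cv2.imwrite("pics/s2.png",np.hstack([crop(s,360,110,500,250,3),crop(s,290,180,400,320,2.8)[:392,:308].copy()[:392] if 0 else crop(s,290,180,360,320,3)]))
print(env.get_state()["position"])
for p in ((420,244.5,59),(499.3,248.5,59),(579,253.3,59)): print((w2px(c,p)-[190,60])*3)
E
```

```text
clock: 50.77
position: [421.7, 244.5, 29.1]
tcp_rot: [0.0, 0.688, 0.726, 0.001]
ft_force: [-2.9, 1.1, 2.5]
opening: 45.6
grasp_force: 24.8
clock: 51.6
position: [502.4, 249.1, 213.5]
tcp_rot: [0.002, 0.687, 0.726, 0.004]
ft_force: [1.4, 0.2, 0.9]
opening: 36.8
grasp_force: 0.0
[503.30365282 248.84989381 212.10519511]
[140.96063019 389.65330539]
[357.5099666 390.4000985]
[574.22521654 389.0829795 ]
```

View pics/w11.png

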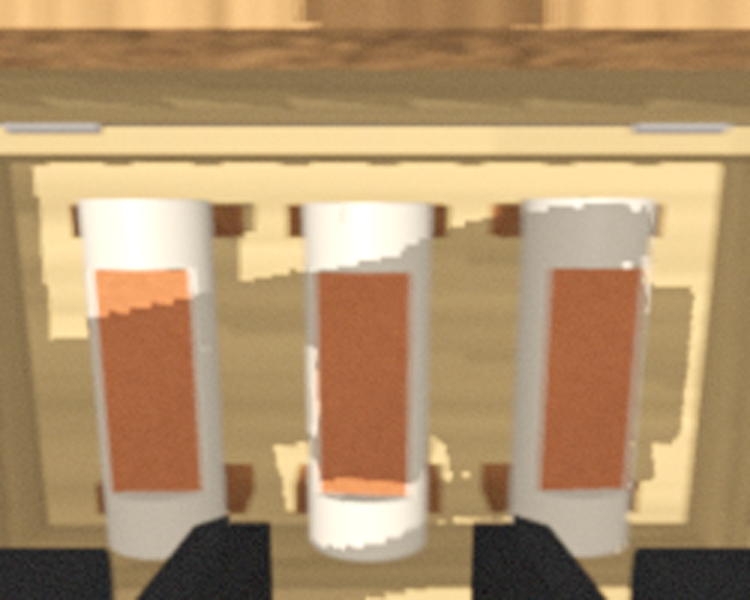

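View pics/s2.png

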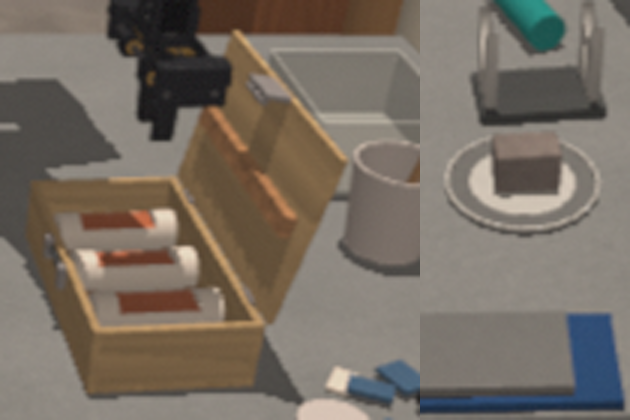

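All three bars are in, the lid is open and the stone is on the can lid. B (right) and A (middle) tilt about 8–9°, so I'll press their high sides flat with closed fingertips.

```bash
python3 - <<'E'
from h import *
go(571,253,62,3.2); go(507.5,248.8,62,3.2)
E
```

```text
row [0.0009 0.2215 0.5024] turn -0.002
row [-0.0017  0.0094  0.5005] turn -0.002
```

```bash
python3 -m pendant '[[[0,0.1,0.05,0,1],[0,0.2,0.15,0,1],[0,0.22,0.28,0,1],[0,0.22,0.4,0,1],[0,0.22,0.46,0,1],[0,0.22,0.49,0,1],[0,0.22,0.51,0,1],[0,0.22,0.518,0,1],[0,0.22,0.525,0,1],[0,0.22,0.525,0,1]]]' 20
python3 -m pendant '[[[0,0,-0.1,0,1],[0,-0.06,-0.16,0,1],[0,-0.16,-0.16,0,1],[0,-0.212,-0.16,0,1],[0,-0.212,-0.1,0,1],[0,-0.212,-0.05,0,1],[0,-0.212,-0.02,0,1],[0,-0.212,-0.007,0,1],[0,-0.212,0,0,1],[0,-0.212,0,0,1]]]'
python3 -m pendant '[[[0,0,-0.1,0,1],[0,0,-0.2,0,1],[0,0,-0.32,0,1],[0,0,-0.44,0,1],[0,0.02,-0.5,0,1],[0,0.1,-0.52,0,1],[0,0.2,-0.52,0,1],[0,0.24,-0.52,0,1],[0,0.24,-0.52,0,1],[0,0.24,-0.52,0,1]]]'
python3 - <<'E'
from h import *
c=cam("wrist"); cv2.imwrite("pics/w12.png",crop(c,190,60,390,260,3)); print(env.get_state()["position"])
o=c[2]
for p in ((499.3,248.5),(579,253.3)):
    print([ (w2px(c,(p[0]+dx,p[1],z))-[190,60])*3 for dx,z in ((-23,45),(23,45),(-18,59),(18,59))])
E
```

```text
clock: 52.53
position: [560.2, 251.1, 59.0]
tcp_rot: [-0.002, 0.687, 0.727, -0.005]
ft_force: [-47.1, -16.6, 84.2]
opening: 0.4
grasp_force: 41.4
clock: 53.37
position: [500.6, 248.8, 59.4]
tcp_rot: [-0.0, 0.687, 0.727, -0.001]
ft_force: [-37.8, -12.8, 87.1]
opening: 0.6
grasp_force: 44.5
clock: 54.2
position: [572.0, 252.3, 204.7]
tcp_rot: [-0.001, 0.687, 0.726, -0.001]
ft_force: [0.2, -0.5, -0.3]
opening: 0.7
grasp_force: 0.0
[571.47585284 252.38532032 204.79965245]
[array([114.48285761, 381.28827385]), array([237.77332511, 388.03364203]), array([116.8707602, 390.2946468]), array([217.73156495, 395.79946813])]
[array([328.35348457, 380.4252147 ]), array([451.34949557, 387.17766614]), array([340.37659057, 389.40038834]), array([440.98565912, 394.91124399])]
```

View pics/w12.png

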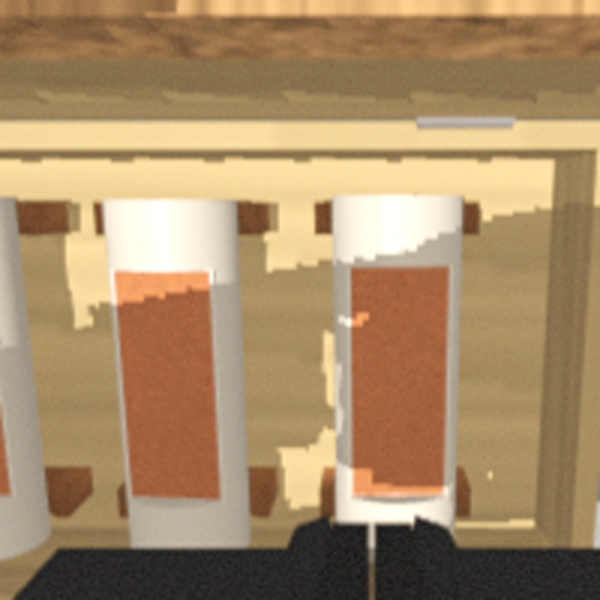

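Both bars are close to level now (B flat 352–447 in bar 337–457, A about −4°). Next is the lid: work out its angle and where to push.

```bash
python3 - <<'E'
from h import *
t=cam("top")
from scipy.optimize import brentq
cx=np.array([.9985,.056,0]);cy=np.array([-.056,.9985,0]);C=np.array([499.5,249,74])
def P(s,r,th): return C+cx*s+cy*(85-r*np.cos(th)+8*np.sin(th))+np.array([0,0,r*np.sin(th)+8*np.cos(th)])
for th in (1.6,1.7,1.8,1.85): print(th,[np.round(w2px(t,P(s,185,th))) for s in (150,-150)],np.round(P(0,185,th)),np.round(P(0,0,th)))
go(495,440,320,3.2)
cv2.imwrite("pics/t3.png",crop(t,60,100,260,300,3))
E
```

```text
1.6 [array([128., 126.]), array([110., 275.])] [494. 347. 259.] [494. 342.  74.]
1.7 [array([119., 127.]), array([100., 275.])] [493. 366. 256.] [494. 342.  73.]
1.8 [array([112., 127.]), array([ 92., 275.])] [492. 384. 252.] [494. 342.  72.]
1.85 [array([108., 128.]), array([ 88., 275.])] [491. 392. 250.] [494. 342.  72.]
row [ 0.6379 -0.2209 -0.3826] turn -0.001
```

View pics/t3.png

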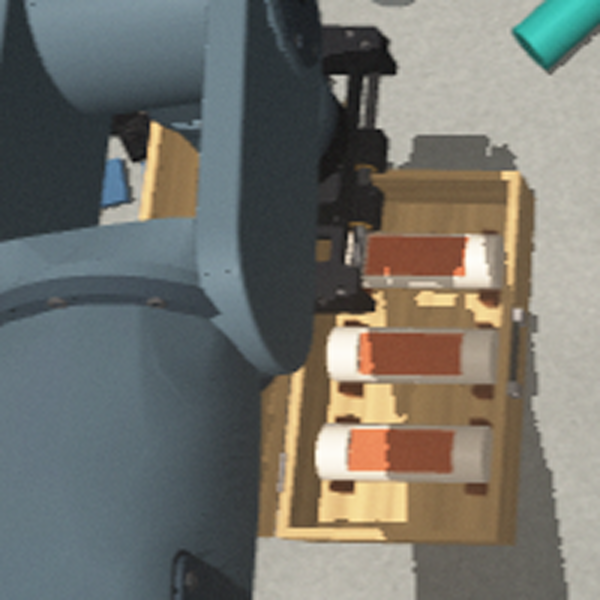

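```bash
python3 -m pendant '[[[0,-0.03,-0.13,0,1],[0,-0.08,-0.26,0,1],[0,-0.12,-0.36,0,1],[0.06,-0.16,-0.42,0,1],[0.17,-0.2,-0.42,0,1],[0.29,-0.22,-0.42,0,1],[0.41,-0.22,-0.42,0,1],[0.53,-0.22,-0.42,0,1],[0.638,-0.22,-0.42,0,1],[0.638,-0.22,-0.42,0,1]]]'
python3 - <<'E'
from h import *
go(492,435,225,3.2); go(494,380,225,3.2); go(494,370,225,3.2)
yh=333.9
for r,deg in ((165,85),(165,75),(165,60),(165,45),(165,30),(168,15),(170,5),(172,0)):
    th=np.radians(deg); y=yh-r*np.cos(th)+8*np.sin(th)+9*(deg>20); z=74+r*np.sin(th)+8*np.cos(th); print(deg,round(y),round(z))
E
```

```text
clock: 55.13
position: [493.6, 444.9, 331.2]
tcp_rot: [-0.001, 0.685, 0.728, -0.0]
ft_force: [-0.8, -0.2, -0.0]
opening: 0.4
grasp_force: 0.0
row [-0.033  -0.0067  0.354 ] turn 0.006
row [-0.2164 -0.0111  0.3537] turn 0.006
row [-0.2497 -0.0131  0.3537] turn 0.006
85 336 239
75 308 235
60 267 221
45 232 196
30 204 163
15 174 125
5 165 97
0 162 82
```

```bash
python3 -m pendant '[[[0,0,0.12,0,1],[0,0,0.24,0,1],[0,0,0.34,0,1],[0,0,0.34,0,1],[-0.06,-0.003,0.34,0,1],[-0.12,-0.006,0.34,0,1],[-0.18,-0.01,0.34,0,1],[-0.24,-0.013,0.34,0,1],[-0.3,-0.017,0.34,0,1],[-0.35,-0.02,0.34,0,1]]]'
python3 - <<'E'
from h import *
for y,z in ((308,233),(267,219),(232,194),(204,161)): go(497,y,z,3.2)
E
```

```text
clock: 55.97
position: [497.1, 334.5, 233.0]
tcp_rot: [0.001, 0.687, 0.726, 0.002]
ft_force: [2.0, 2.8, -0.9]
opening: 0.8
grasp_force: 1.5
row [-0.0883 -0.0052 -0.0002] turn -0.001
row [-0.2248 -0.0129  0.0461] turn -0.001
row [-0.3415 -0.0197  0.1292] turn -0.001
row [-0.4349 -0.0252  0.239 ] turn -0.001
```

```bash
python3 -m pendant '[[[-0.045,-0.003,0,0,1],[-0.09,-0.005,0,0,1],[-0.135,-0.008,0.012,0,1],[-0.18,-0.01,0.028,0,1],[-0.225,-0.013,0.048,0,1],[-0.265,-0.015,0.072,0,1],[-0.305,-0.018,0.1,0,1],[-0.342,-0.02,0.13,0,1],[-0.375,-0.022,0.163,0,1],[-0.405,-0.024,0.2,0,1]]]'
python3 - <<'E'
from h import *
s=cam("scene"); cv2.imwrite("pics/s3.png",crop(s,350,60,510,260,3))
for y,z in ((204,161),(188,143),(174,123),(168,108)): go(500,y,z,3.2)
E
```

```text
clock: 56.8
position: [495.7, 211.9, 169.1]
tcp_rot: [-0.0, 0.688, 0.726, -0.0]
ft_force: [0.9, 1.1, 1.1]
opening: 0.7
grasp_force: 0.6
row [-0.0223  0.018   0.0184] turn -0.002
row [-0.0754  0.0154  0.0785] turn -0.002
row [-0.1219  0.0132  0.1452] turn -0.002
row [-0.1418  0.0123  0.1953] turn -0.002
```

View pics/s3.png

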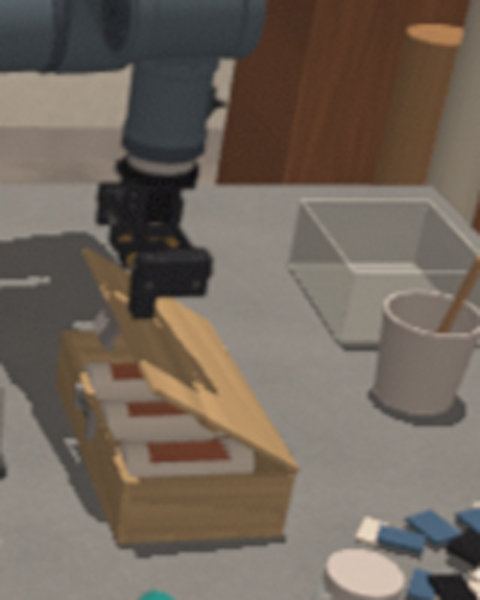

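The lid is about 35° open and following the fingers, and the bars are still flat up. I'll keep going to the catch.

```bash
python3 -m pendant '[[[-0.025,0,0.025,0,1],[-0.05,0,0.05,0,1],[-0.075,0,0.08,0,1],[-0.1,0,0.115,0,1],[-0.12,0,0.145,0,1],[-0.13,0,0.17,0,1],[-0.14,0,0.195,0,1],[-0.145,0,0.21,0,1],[-0.148,0,0.225,0,1],[-0.148,0,0.235,0,1]]]'
python3 - <<'E'
from h import *
go(496,166,82)
E
```

```text
clock: 57.68
position: [498.3, 168.7, 99.3]
tcp_rot: [-0.0, 0.687, 0.726, -0.0]
ft_force: [-0.1, -0.2, 0.5]
opening: 0.3
grasp_force: 0.3
row [-0.0085 -0.008   0.0576] turn 0
```

```bash
python3 -m pendant '[[[0,0,0.008,0,1],[0,0,0.016,0,1],[0,0,0.024,0,1],[0,0,0.032,0,1],[0,0,0.04,0,1],[0,0,0.045,0,1],[0,0,0.05,0,1],[0,0,0.054,0,1],[0,0,0.058,0,1],[0,0,0.058,0,1]]]'
```

```text
clock: 58.52
position: [498.3, 169.0, 82.8]
tcp_rot: [-0.0, 0.687, 0.726, -0.0]
ft_force: [-1.6, -0.7, 6.5]
opening: 0.9
grasp_force: 3.0
```

```bash
python3 -m pendant '[[[0,0,0.003,0,1],[0,0,0.005,0,1],[0,0,0.006,0,1],[0,0,0.006,0,1],[0,0,0.006,0,1],[0,0,0.006,0,1],[0,0,0.006,0,1],[0,0,0.006,0,1],[0,0,0.006,0,1],[0,0,0.006,0,1]]]'
python3 -m pendant '[[[0,0,-0.05,0,1],[0,0,-0.15,0,1],[0,0,-0.28,0,1],[0,0,-0.4,0,1],[0.05,0,-0.5,0,1],[0.15,-0.1,-0.55,0,1],[0.25,-0.2,-0.55,0,1],[0.25,-0.3,-0.55,0,1],[0.25,-0.4,-0.55,0,1],[0.25,-0.4,-0.55,0,1]]]'
python3 - <<'E'
from h import *
s=cam("scene"); t=cam("top")
o=np.hstack([crop(s,360,130,490,260,3),crop(t,270,130,400,260,3)]); cv2.imwrite("pics/f.png",o)
E
```

```text
clock: 59.35
position: [498.4, 169.0, 82.7]
tcp_rot: [0.0, 0.687, 0.726, -0.0]
ft_force: [-8.4, -2.5, 19.7]
opening: 0.5
grasp_force: 10.2
clock: 60.18
position: [369.6, 237.7, 244.8]
tcp_rot: [-0.001, 0.686, 0.727, -0.001]
ft_force: [-0.5, 0.3, -0.6]
opening: 0.4
grasp_force: 0.0
```

View pics/f.png

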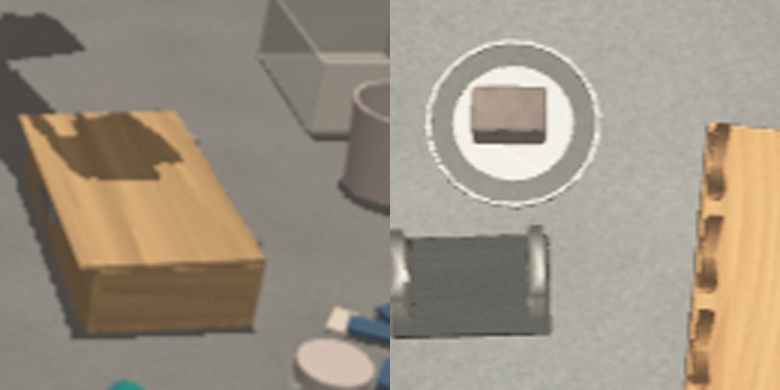

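```bash
python3 -c "
from workcell import ticket; print(ticket.sign_off())"
```

```text
the job is handed in; nothing more can be done
None
```

I handed the job in at about 60 s on the robot's clock, though sign-off gave no verdict: all three bars are in their rests (flats up, within about 5°), the lid is pressed down to its shut height, the stone is on the can lid, and the tape and tile were never approached; I viewed 20 pictures, over the limit of 14.

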